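Clear the carton chute and build up the interlocked pallet

ROBOT

A 7-joint arm with a two-finger parallel gripper is mounted at the origin on the work surface. World frame = base frame: x ahead of the robot, y to its left, z up, the work surface at z = 0. Lengths are in m, angles in rad, forces in N, time in s.
With the tool pointing down it reaches from about 0.35 to 0.9 m from the base axis. Payload 8.1 kg.
Tool frame: the origin (TCP) lies at the very end of the fingers, on their centre line; the grasp point (between the pads) lies 19 mm behind it (arm.grasp_offset is the distance from the TCP to the grasp point, in m); z points along the fingers, y is the direction in which the jaws open and shut (so a half turn about z gives the same grasp; the last joint's range is limited). The gripper opens to 92 mm and grips with 3 to 60 N. Pads are 19 mm wide; open, the fingers measure 130 mm over their backs; the gripper's body (75 mm by 190 mm) begins 47 mm behind the grasp point.
Start: joints at [-1.398, 0.434, 0.025, 1.573, -0.012, 1.134, -0.075], TCP at [0.17, 0.601, 0.227] pointing down, gripper open.
Joint ranges: [-2.62, 2.62], [-0.44, 2.09], [-1.27, 1.32], [0.08, 2.57], [-1.32, 4.46], [0.12, 2], [-2.74, 2.74]. Speed limits (rad/s): [2.22, 2.22, 3.01, 3.01, 3.14, 3.14, 3.14].

INTERFACE

Orientations are given as a rotation vector (axis times angle).
In Python, from cell import arm, eyes, workorder gives the robot as it stands.
- The arm moves only by the shell command python3 -m inch 'ROWS' [FORCE]. ROWS is JSON, a list that holds one entry, the list of rows, each a list of 5 numbers: the closure, from 0 (fully open) to 1 (shut), then the shift along the tool's x, y, z in mm, then the turn about the tool's z in degrees. A call has 1 to 12 rows; each row shifts and turns the pose as measured when the row begins, along the tool's axes as they then stand; what a row does not reach is not made up. A row lasts 1/10 s, in which the tool goes at most 50 mm and 8.59 degrees, less where a joint would pass 70% of its speed; a pose out of reach is approached as far as the arm can. A call with a gripper value outside its range is refused whole. The fingers move at their own pace and stop on an object; FORCE is the grip in N (left out, the last holds). Time passes only in rows, so rows that do not move let the fingers close. It gives the time, the measured TCP pose, the force and the opening at its end, in the units of the state.
- arm.observe(): the state, without advancing time (a new reading comes with each control period).
- eyes.get_image(name): name is "scene" or "top" or "wrist"; returns a dict with "frame" (400x640x3 uint8, blue, green, red), "intrinsics" (3x3 intrinsics, pixels), "rvec" (rotation vector, rad) and "tvec" (3), from world to camera coordinates, as OpenCV has them; the wrist camera has in their place "T_tool_cam" (4x4, takes a point from camera to tool coordinates, whose origin is the TCP and whose axes are the flange's). Camera axes: x right, y down, z forward; pixel columns grow to the right and rows downward; lengths in m; the calibration is good to about 2 mm. A picture is of the moment at which its call begins: read the wrist's pose just before it. There is no depth.
- workorder.sign_off(): hands the job in, once; it reports no verdict.
The state is a dict: "clock": time; "joints": joint angles; "dq": joint speeds; "joint_efforts": joint torques, N m; "position": TCP position; "ee_rot": TCP orientation; "force": force on the tool from outside, world axes, zero at the start; "ft_torque": the same for the moment, N m; "width": opening from 0.0 (shut) to 1.0 (fully open).
Only numpy, scipy, OpenCV 4.12 (cv2) and the standard library are available. Lean on these libraries where they do the work, as an engineer would, in place of code of your own. Each camera call takes 0.05 s, during which the arm holds its last target.

TASK

First free the cover-glass carton that is jammed under the lips at the foot of the chute: push it back up the chute until it is clear of them, and lift it out. Then stack it and all the loose cartons on the pallet, on top of its strapped bottom layer and in the same three-carton pattern (two side by side, one across their ends, small gaps between), each layer turned end for end against the one below and flush with it; fill the middle layer before you start the top one, which takes whatever cartons remain, in any of its three places. Let go of everything and leave the other things on the bench where they are.

Things in the scene. Friction and masses are not known exactly. Their poses are not given: they have to be found in the camera images.
- jammed: The jammed carton, same make as the loose ones: 66 long (its x axis) x 32 x 32 mm, 90 g, origin at its centre. It starts lying across the foot of the chute (long side across it) on the sloping plate, against the end stops and under the two lips.
- carton1: Loose cover-glass carton, white board with a grey band, 66 long (its x axis) x 32 x 32 mm, about 90 g, origin at its centre. Which of the 32 mm sides is up does not matter. It starts lying on the bench; absent (None from the start) in some runs.
- carton2: Loose cover-glass carton, white board with a grey band, 66 long (its x axis) x 32 x 32 mm, about 90 g, origin at its centre. Which of the 32 mm sides is up does not matter. It starts lying on the bench; absent (None from the start) in some runs.
- carton3: Loose cover-glass carton, white board with a grey band, 66 long (its x axis) x 32 x 32 mm, about 90 g, origin at its centre. Which of the 32 mm sides is up does not matter. It starts lying on the bench; absent (None from the start) in some runs.
- carton4: Loose cover-glass carton, white board with a grey band, 66 long (its x axis) x 32 x 32 mm, about 90 g, origin at its centre. Which of the 32 mm sides is up does not matter. It starts lying on the bench; absent (None from the start) in some runs.
- carton5: Loose cover-glass carton, white board with a grey band, 66 long (its x axis) x 32 x 32 mm, about 90 g, origin at its centre. Which of the 32 mm sides is up does not matter. It starts lying on the bench; absent (None from the start) in some runs.
- pallet: Small plywood pallet, 208 (x) x 180 (y) x 12 mm, fixed; origin: centre of its underside, z up. The bottom layer is strapped to it, its top 44 mm above the bench: 102 (x) x 68 (y) x 32 mm, three cartons like the loose ones, 4 mm apart: a pair side by side, long sides along x, centred at x -18, y +18 and -18 mm; one across, long side along y, centred at x +35, y 0. It starts at any yaw.
- middle_left (a point): Place in the middle layer: where the centre of a carton belongs, 60 mm above the bench, at x 18, y 18 mm of the pallet; the carton's long side along the pallet's x axis.
- middle_right (a point): Place in the middle layer: where the centre of a carton belongs, 60 mm above the bench, at x 18, y -18 mm of the pallet; the carton's long side along the pallet's x axis.
- middle_across (a point): Place in the middle layer: where the centre of a carton belongs, 60 mm above the bench, at x -35, y 0 mm of the pallet; the carton's long side along the pallet's y axis.
- top_left (a point): Place in the top layer: where the centre of a carton belongs, 92 mm above the bench, at x -18, y 18 mm of the pallet; the carton's long side along the pallet's x axis.
- top_right (a point): Place in the top layer: where the centre of a carton belongs, 92 mm above the bench, at x -18, y -18 mm of the pallet; the carton's long side along the pallet's x axis.
- top_across (a point): Place in the top layer: where the centre of a carton belongs, 92 mm above the bench, at x 35, y 0 mm of the pallet; the carton's long side along the pallet's y axis.
- chute: Fixed metal chute; origin on the bench below the foot of its plate, z up, x level in the uphill direction, y across. The plate, 78 mm wide, starts at x 0, 30 mm above the bench, and rises 15 degrees for 190 mm. Its edges stand 5 mm above it, 72 mm apart, from 44 mm up the slope: there a carton can be gripped by its ends. A carton let go on the slope stays by friction.
- chute_stop (a point): Where the middle of the jammed carton's lower side rests: 2 mm up the slope, 16 mm above the plate, between the two end stops at the foot. The stops leave a 50 mm gap, open from above and from the foot, through which closed fingers can reach the carton and push it uphill.
- chute_lips (a point): Midway between the uphill corners of the two lips, 16 mm up the slope, 34.5 mm above the plate. The lips, 50 mm apart, with posts outside them, cover the carton's ends, so it cannot be lifted until its lower side is uphill of here (its centre more than 32 mm up the slope).
- dish: Bystander: closed flat round dish, 58 mm across, 16 mm high, among the cartons. Origin at its underside; leave alone.
- oil: Bystander: small bottle, 32 mm across, 60 mm high. Origin at its underside; leave alone.
- objective: Bystander: steel microscope objective standing upright, 32 mm across, 48 mm high. Origin at its underside; leave alone.
- slidebox: Bystander: grey flat box 100 x 85 x 32 mm. Origin at its underside; leave alone.
- tissues: Bystander: brown box 120 x 60 x 45 mm. Origin at its underside; leave alone.
- driver: Bystander: screwdriver 160 mm long. Leave alone.
Not all that is in view belongs to the job. Leave any blue or turquoise look-alike of the jammed alone.

How it is judged:
On the way, in this order (a step that is already met when the one before it is completed fails the run):
1. the jammed carton has been pushed up the chute clear of the lips (x of jammed in the frame of chute above 0.0282 m), for 0.1 s.
2. the three places of the middle layer are filled (((distance between jammed and middle_left below 0.011 m and angle between the x axis of jammed and the x axis of pallet, either way round below 0.17 rad) or (distance between carton1 and middle_left below 0.011 m and angle between the x axis of carton1 and the x axis of pallet, either way round below 0.17 rad) or (distance between carton2 and middle_left below 0.011 m and angle between the x axis of carton2 and the x axis of pallet, either way round below 0.17 rad) or (distance between carton3 and middle_left below 0.011 m and angle between the x axis of carton3 and the x axis of pallet, either way round below 0.17 rad) or (distance between carton4 and middle_left below 0.011 m and angle between the x axis of carton4 and the x axis of pallet, either way round below 0.17 rad) or (distance between carton5 and middle_left below 0.011 m and angle between the x axis of carton5 and the x axis of pallet, either way round below 0.17 rad)) and ((distance between jammed and middle_right below 0.011 m and angle between the x axis of jammed and the x axis of pallet, either way round below 0.17 rad) or (distance between carton1 and middle_right below 0.011 m and angle between the x axis of carton1 and the x axis of pallet, either way round below 0.17 rad) or (distance between carton2 and middle_right below 0.011 m and angle between the x axis of carton2 and the x axis of pallet, either way round below 0.17 rad) or (distance between carton3 and middle_right below 0.011 m and angle between the x axis of carton3 and the x axis of pallet, either way round below 0.17 rad) or (distance between carton4 and middle_right below 0.011 m and angle between the x axis of carton4 and the x axis of pallet, either way round below 0.17 rad) or (distance between carton5 and middle_right below 0.011 m and angle between the x axis of carton5 and the x axis of pallet, either way round below 0.17 rad)) and ((distance between jammed and middle_across below 0.011 m and angle between the x axis of jammed and the y axis of pallet, either way round below 0.17 rad) or (distance between carton1 and middle_across below 0.011 m and angle between the x axis of carton1 and the y axis of pallet, either way round below 0.17 rad) or (distance between carton2 and middle_across below 0.011 m and angle between the x axis of carton2 and the y axis of pallet, either way round below 0.17 rad) or (distance between carton3 and middle_across below 0.011 m and angle between the x axis of carton3 and the y axis of pallet, either way round below 0.17 rad) or (distance between carton4 and middle_across below 0.011 m and angle between the x axis of carton4 and the y axis of pallet, either way round below 0.17 rad) or (distance between carton5 and middle_across below 0.011 m and angle between the x axis of carton5 and the y axis of pallet, either way round below 0.17 rad))), for 0.2 s.
At the end, for the whole second after the job is handed in: Every carton present lies at rest in one of the six places, its centre within 11 mm of the place and its long side within 0.17 rad of the direction there; all three places of the middle layer are filled (all of step 2 and ((distance between jammed and middle_left below 0.011 m and angle between the x axis of jammed and the x axis of pallet, either way round below 0.17 rad) or (distance between jammed and middle_right below 0.011 m and angle between the x axis of jammed and the x axis of pallet, either way round below 0.17 rad) or (distance between jammed and middle_across below 0.011 m and angle between the x axis of jammed and the y axis of pallet, either way round below 0.17 rad) or (distance between jammed and top_left below 0.011 m and angle between the x axis of jammed and the x axis of pallet, either way round below 0.17 rad) or (distance between jammed and top_right below 0.011 m and angle between the x axis of jammed and the x axis of pallet, either way round below 0.17 rad) or (distance between jammed and top_across below 0.011 m and angle between the x axis of jammed and the y axis of pallet, either way round below 0.17 rad)) and ((distance between carton1 and middle_left below 0.011 m and angle between the x axis of carton1 and the x axis of pallet, either way round below 0.17 rad) or (distance between carton1 and middle_right below 0.011 m and angle between the x axis of carton1 and the x axis of pallet, either way round below 0.17 rad) or (distance between carton1 and middle_across below 0.011 m and angle between the x axis of carton1 and the y axis of pallet, either way round below 0.17 rad) or (distance between carton1 and top_left below 0.011 m and angle between the x axis of carton1 and the x axis of pallet, either way round below 0.17 rad) or (distance between carton1 and top_right below 0.011 m and angle between the x axis of carton1 and the x axis of pallet, either way round below 0.17 rad) or (distance between carton1 and top_across below 0.011 m and angle between the x axis of carton1 and the y axis of pallet, either way round below 0.17 rad)) and ((distance between carton2 and middle_left below 0.011 m and angle between the x axis of carton2 and the x axis of pallet, either way round below 0.17 rad) or (distance between carton2 and middle_right below 0.011 m and angle between the x axis of carton2 and the x axis of pallet, either way round below 0.17 rad) or (distance between carton2 and middle_across below 0.011 m and angle between the x axis of carton2 and the y axis of pallet, either way round below 0.17 rad) or (distance between carton2 and top_left below 0.011 m and angle between the x axis of carton2 and the x axis of pallet, either way round below 0.17 rad) or (distance between carton2 and top_right below 0.011 m and angle between the x axis of carton2 and the x axis of pallet, either way round below 0.17 rad) or (distance between carton2 and top_across below 0.011 m and angle between the x axis of carton2 and the y axis of pallet, either way round below 0.17 rad)) and ((distance between carton3 and middle_left below 0.011 m and angle between the x axis of carton3 and the x axis of pallet, either way round below 0.17 rad) or (distance between carton3 and middle_right below 0.011 m and angle between the x axis of carton3 and the x axis of pallet, either way round below 0.17 rad) or (distance between carton3 and middle_across below 0.011 m and angle between the x axis of carton3 and the y axis of pallet, either way round below 0.17 rad) or (distance between carton3 and top_left below 0.011 m and angle between the x axis of carton3 and the x axis of pallet, either way round below 0.17 rad) or (distance between carton3 and top_right below 0.011 m and angle between the x axis of carton3 and the x axis of pallet, either way round below 0.17 rad) or (distance between carton3 and top_across below 0.011 m and angle between the x axis of carton3 and the y axis of pallet, either way round below 0.17 rad)) and ((distance between carton4 and middle_left below 0.011 m and angle between the x axis of carton4 and the x axis of pallet, either way round below 0.17 rad) or (distance between carton4 and middle_right below 0.011 m and angle between the x axis of carton4 and the x axis of pallet, either way round below 0.17 rad) or (distance between carton4 and middle_across below 0.011 m and angle between the x axis of carton4 and the y axis of pallet, either way round below 0.17 rad) or (distance between carton4 and top_left below 0.011 m and angle between the x axis of carton4 and the x axis of pallet, either way round below 0.17 rad) or (distance between carton4 and top_right below 0.011 m and angle between the x axis of carton4 and the x axis of pallet, either way round below 0.17 rad) or (distance between carton4 and top_across below 0.011 m and angle between the x axis of carton4 and the y axis of pallet, either way round below 0.17 rad)) and ((distance between carton5 and middle_left below 0.011 m and angle between the x axis of carton5 and the x axis of pallet, either way round below 0.17 rad) or (distance between carton5 and middle_right below 0.011 m and angle between the x axis of carton5 and the x axis of pallet, either way round below 0.17 rad) or (distance between carton5 and middle_across below 0.011 m and angle between the x axis of carton5 and the y axis of pallet, either way round below 0.17 rad) or (distance between carton5 and top_left below 0.011 m and angle between the x axis of carton5 and the x axis of pallet, either way round below 0.17 rad) or (distance between carton5 and top_right below 0.011 m and angle between the x axis of carton5 and the x axis of pallet, either way round below 0.17 rad) or (distance between carton5 and top_across below 0.011 m and angle between the x axis of carton5 and the y axis of pallet, either way round below 0.17 rad)) and linear speed of each of jammed, carton1, carton2, carton3, carton4, carton5 below 0.02 m/s); the robot touches nothing.
It fails at once if a bystander on the bench was shoved more than 60 mm from its place (distance of any of dish, oil, objective, slidebox, tissues, driver from where it was at the start of the episode above 0.06 m).
Of carton1, carton2, carton3, carton4, carton5 only 3 to 4 are there at a start; the rules pass over those that are not, and their reading is None.
At some moment in a run one of carton1, carton2, carton3, carton4, carton5 may be knocked a few centimetres aside while the robot is not near it.
Once in a run the grip may slacken for a moment while it holds something.
It also fails if it takes over 210 s, if anything falls off the work surface, if the arm or the gripper's body presses on something with over 40 N, if the wrist force passes 120 N, or if a joint passes its speed limit or range.

## Working session

There is one attempt and no reset: what is moved stays moved. The work goes in short steps, Python scripts to look and compute and a shell command to move; the robot and the scene stay as the last step left them, time stands still between calls to the robot, and variables do not carry over. Pictures are saved under pics/ and viewed, and the job is handed in when it is done.

```bash
ls; mkdir -p pics; python3 - <<'E'
from cell import arm, eyes, workorder
import cv2
print(arm.observe(), arm.grasp_offset)
for n in ("scene","top","wrist"):
    d=eyes.get_image(n); cv2.imwrite(f"pics/{n}0.png",d["frame"])
    print(n,{k:v for k,v in d.items() if k!="frame"})
E
```

```text
pics
{'clock': 0.0, 'joints': array([-1.39760041,  0.43522084,  0.02498266,  1.57405062, -0.01160051,
        1.13403331, -0.07509037]), 'dq': array([ 3.61896276e-06, -2.52021053e-04,  2.63217839e-04, -1.33392605e-03,
        1.21990289e-03,  6.43178697e-04, -1.09666194e-03]), 'joint_efforts': array([-9.93828835e-04, -6.67842221e+01,  9.84621719e-01, -3.14453638e+01,
       -6.04641368e-02,  4.30758926e-02,  1.74804127e-04]), 'position': array([0.17011879, 0.60088265, 0.22596441]), 'ee_rot': array([-4.31944610e-01, -3.11168464e+00,  2.45901571e-03]), 'force': array([-0.20065307, -0.85479551,  0.49098893]), 'ft_torque': array([ 0.04477212,  0.00420575, -0.01156691]), 'width': 1.0027037586418155} 0.0188
scene {'intrinsics': array([[430.55145563,   0.        , 324.91774224],
       [  0.        , 430.55145563, 211.53111258],
       [  0.        ,   0.        ,   1.        ]]), 'rvec': array([ 1.9512571 ,  1.79141816, -0.57575622]), 'tvec': array([-0.03992168, -0.40595102,  1.60522233])}
top {'intrinsics': array([[385.28397213,   0.        , 320.20918707],
       [  0.        , 385.28397213, 199.14191058],
       [  0.        ,   0.        ,   1.        ]]), 'rvec': array([ 2.13139431, -2.10399427,  0.20706551]), 'tvec': array([0.0177577, 0.5534123, 1.0067544])}
wrist {'intrinsics': array([[351.88579098,   0.        , 319.87007476],
       [  0.        , 351.88579098, 201.97520771],
       [  0.        ,   0.        ,   1.        ]]), 'T_tool_cam': array([[-7.89575774e-04, -9.69418253e-01, -2.45413177e-01,
         6.48826082e-02],
       [ 9.99999603e-01, -6.63786568e-04, -5.95276285e-04,
         3.12134379e-04],
       [ 4.14169725e-04, -2.45413550e-01,  9.69418392e-01,
        -1.57501336e-01],
       [ 0.00000000e+00,  0.00000000e+00,  0.00000000e+00,
         1.00000000e+00]])}
```

View pics/scene0.png

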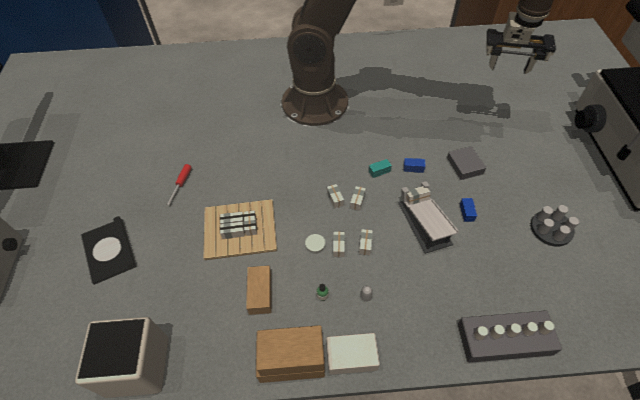

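View pics/top0.png

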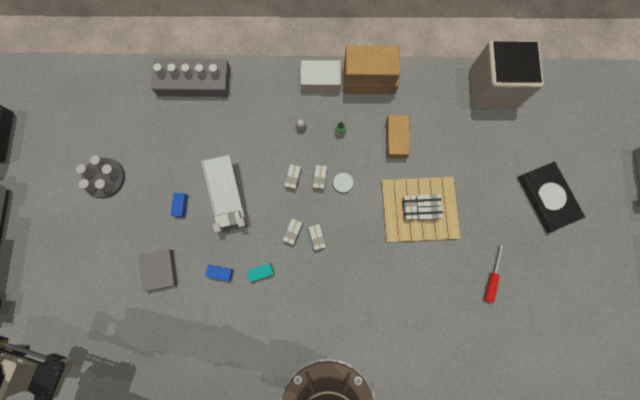

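View pics/wrist0.png

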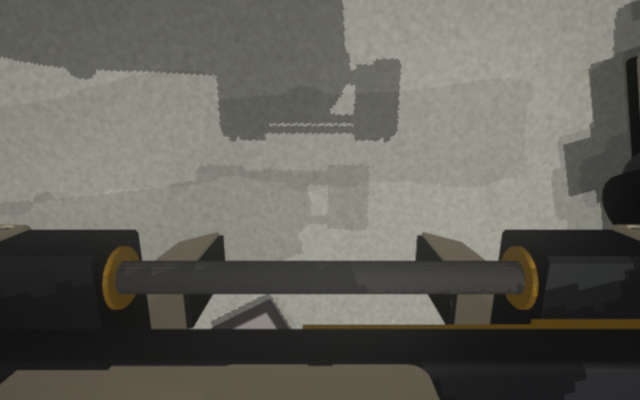

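```bash
cat > h.py <<'E'
from cell import arm, eyes, workorder
import cv2, numpy as np
from scipy.spatial.transform import Rotation as R
def cam(n):
    st=arm.observe(); d=eyes.get_image(n)
    K=d["intrinsics"]
    if n=="wrist":
        T=np.eye(4);T[:3,:3]=R.from_rotvec(st["ee_rot"]).as_matrix();T[:3,3]=st["position"]
        Tc=T@d["T_tool_cam"]; Rw=Tc[:3,:3].T; t=-Rw@Tc[:3,3]
    else:
        Rw=cv2.Rodrigues(d["rvec"])[0]; t=d["tvec"]
    return d["frame"],K,Rw,t
def ray(c,uv,z):
    f,K,Rw,t=c
    o=-Rw.T@t; v=Rw.T@np.linalg.inv(K)@np.array([uv[0],uv[1],1.])
    return o+v*(z-o[2])/v[2]
def proj(c,P):
    f,K,Rw,t=c; q=K@(Rw@np.asarray(P,float)+t); return q[:2]/q[2]
def crop(c,u0,v0,w,h,s,name,grid=True):
    im=cv2.resize(c[0][v0:v0+h,u0:u0+w],None,fx=s,fy=s,interpolation=cv2.INTER_CUBIC)
    if grid:
        for u in range((u0+9)//10*10,u0+w,10): 
            cv2.putText(im,str(u),((u-u0)*s,8),0,.3,(0,0,255),1); cv2.line(im,((u-u0)*s,8),((u-u0)*s,14),(0,0,255),1)
        for v in range((v0+9)//10*10,v0+h,10): 
            cv2.putText(im,str(v),(0,(v-v0)*s),0,.3,(0,0,255),1); cv2.line(im,(20,(v-v0)*s),(26,(v-v0)*s),(0,0,255),1)
    cv2.imwrite("pics/"+name+".png",im)
def tool():
    st=arm.observe(); M=R.from_rotvec(st["ee_rot"]).as_matrix()
    return st,M
def yawd(M): # world angle of tool y axis (jaw dir), deg
    return np.degrees(np.arctan2(M[1,1],M[0,1]))
E
python3 - <<'E'
from h import *
c=cam("top")
crop(c,190,145,80,100,6,"t_chute"); crop(c,270,150,90,110,5,"t_cart"); crop(c,370,165,100,85,7,"t_pal")
E
```

```text
(no output)
```

View pics/t_chute.png

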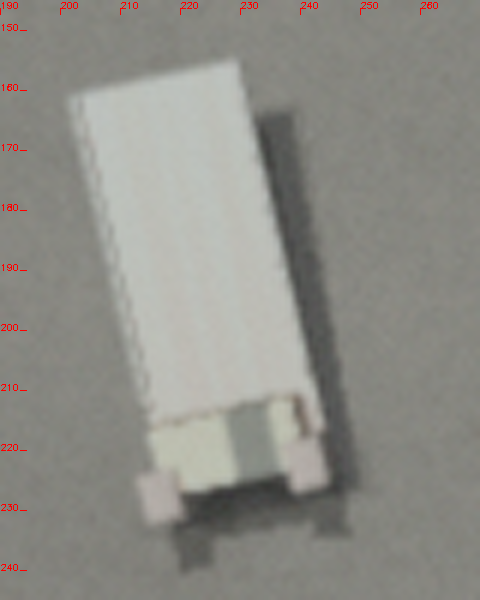

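View pics/t_cart.png

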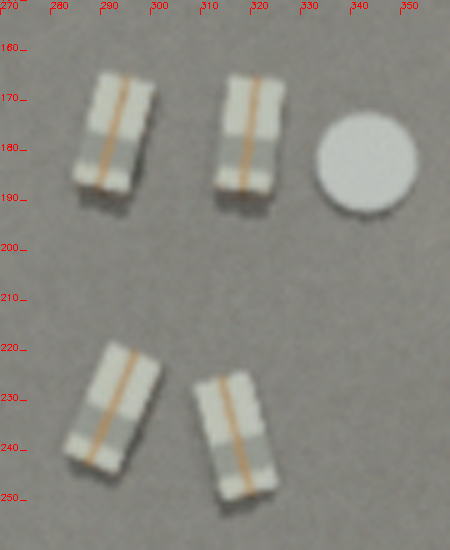

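View pics/t_pal.png

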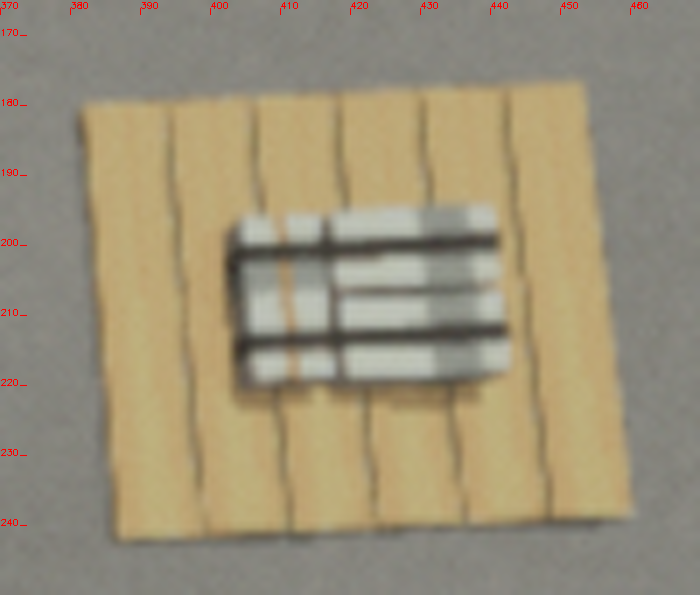

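```bash
python3 - <<'E'
from h import *
from scipy.optimize import least_squares
c=cam("top")
f=c[0]
def full(px,s,u0,v0): return [((x+.5)/s-.5+u0,(y+.5)/s-.5+v0) for x,y in px]
# pallet
pc=full([(83,104),(583,84),(633,518),(117,541)],7,370,165)
W=[ray(c,p,0.012) for p in pc]; 
for w in W: print(w.round(4))
print("sides",[np.linalg.norm(W[i]-W[(i+1)%4]).round(4) for i in range(4)])
# order: img TL, TR, BR, BL ; x=+y world(left), y=-x world(down)
m=[(.104,-.09),(-.104,-.09),(-.104,.09),(.104,.09)]
lay=full([(497,204),(511,374),(240,383)],7,370,165)
ml=[(-.051,-.034),(-.051,.034),(.051,.034)]
def res(q):
    Rz=np.array([[np.cos(q[2]),-np.sin(q[2])],[np.sin(q[2]),np.cos(q[2])]])
    r=[]
    for a,p in zip(m,pc): r+=list(proj(c,[*(Rz@a+q[:2]),.012])-p)
    for a,p in zip(ml,lay): r+=list(proj(c,[*(Rz@a+q[:2]),.044])-p)
    return r
s=least_squares(res,[.5,-.2,np.pi/2]); print("pallet",s.x, np.degrees(s.x[2]), np.round(s.fun,1))
# chute corners: plate top at upper end: z=.03+.19*sin15 ; width 78
ch=full([(78,96),(237,60),(322,425),(150,432)],6,190,145)
a=np.radians(15)
zt=.03+.19*np.sin(a)
for p in ch[:2]: print("chute top",ray(c,p,zt+.005).round(4))
# cartons
hsv=cv2.cvtColor(f,cv2.COLOR_BGR2HSV)
g=cv2.cvtColor(f,cv2.COLOR_BGR2GRAY)
for n,(u,v) in dict(A=(293,177),B=(320,177),C=(292,232),D=(318,238)).items():
    p=np.array(f[v-16:v+17,u-16:u+17],int)
    bg=np.median(p[:3].reshape(-1,3),0); d=(p.max(2)-bg.max()>14)
    d=d.astype(np.uint8)
    d=cv2.morphologyEx(d,cv2.MORPH_CLOSE,np.ones((5,5)))
    k,l,stt,_=cv2.connectedComponentsWithStats(d); i=1+np.argmax(stt[1:,4])
    pts=np.argwhere(l==i)[:,::-1].astype(np.float32)+[u-16,v-16]
    (cx,cy),(w,h),ang=cv2.minAreaRect(pts.astype(np.float32))
    b=cv2.boxPoints(((cx,cy),(w,h),ang))
    B=[ray(c,q,.032)[:2] for q in b]
    e1=B[1]-B[0];e2=B[2]-B[1]; L=e1 if np.linalg.norm(e1)>np.linalg.norm(e2) else e2
    print(n,(round(cx,1),round(cy,1)),ray(c,(cx,cy),.03)[:2].round(4),"size",np.linalg.norm(e1).round(4),np.linalg.norm(e2).round(4),"yaw",np.degrees(np.arctan2(L[1],L[0])).round(1))
E
```

```text
[ 0.6221 -0.1515  0.012 ]
[ 0.6333 -0.3588  0.012 ]
[ 0.4537 -0.3692  0.012 ]
[ 0.4418 -0.1619  0.012 ]
sides [np.float64(0.2076), np.float64(0.1799), np.float64(0.2076), np.float64(0.1805)]
pallet [ 0.53791065 -0.25971736  1.62401744] 93.04934510855243 [-0.2 -0.1 -0.  -0.  -0.3  0.  -0.4 -0.2 -0.6  0.1 -0.1 -0.   1.6  0.2]
chute top [0.6504 0.3473 0.0842]
chute top [0.6684 0.276  0.0842]
A (292.0, 175.6) [0.6254 0.1064] size 0.0676 0.0334 yaw -12.6
B (319.4, 176.0) [0.6253 0.0282] size 0.0674 0.0327 yaw -6.0
C (292.2, 229.9) [0.4701 0.1016] size 0.0723 0.0331 yaw -21.5
D (316.5, 235.4) [0.4556 0.0338] size 0.032 0.0725 yaw -164.7
```

```bash
cat >> h.py <<'E'
def delta(x,y,z,jaw=None):
    st,M=tool(); d=M.T@(np.array([x,y,z])-st["position"])*1000
    s=f"t={st['clock']:.1f} pos={st['position'].round(4)} jaw={yawd(M):.1f} tilt={np.degrees(np.arccos(-M[2,2])):.2f} w={st['width']:.3f} d_mm={d.round(1)}"
    if jaw is not None:
        k=(jaw-yawd(M)+90)%180-90
        s+=f" turn={-k:.1f} (other {-(k-180*np.sign(k)):.1f})  j7={st['joints'][6]:.2f}"
    print(s)
E
python3 - <<'E'
from h import *
c=cam("top")
print(ray(c,(223+.5,221),.06))
delta(.58,.27,.25,104)
E
```

```text
[0.48827528 0.28610072 0.06      ]
t=0.3 pos=[0.1702 0.6012 0.2265] jaw=74.2 tilt=0.03 w=0.999 d_mm=[-484.5 -207.1  -23.4] turn=-29.8 (other 150.2)  j7=-0.08
```

```bash
python3 -m inch '[[[0,-44,-19,-2,0],[0,-44,-19,-2,0],[0,-44,-19,-2,0],[0,-44,-19,-2,0],[0,-44,-19,-2,0],[0,-44,-19,-2,0],[0,-44,-19,-2,0],[0,-44,-19,-2,0],[0,-44,-19,-2,0],[0,-44,-19,-2,0],[0,-44,-17,-2,0]]]'; python3 - <<'E'
from h import *
delta(.58,.27,.25,104)
E
```

```text
clock: 1.4
position: [0.5881, 0.2671, 0.2472]
ee_rot: [-0.404, -3.112, -0.005]
force: [0.1, 0.9, -0.9]
width: 0.999
t=1.4 pos=[0.5881 0.2671 0.2472] jaw=75.2 tilt=0.26 w=0.999 d_mm=[ 8.6  0.7 -2.8] turn=-28.8 (other 151.2)  j7=0.88
```

```bash
python3 -m inch '[[[1,0,0,0,-8],[1,0,0,0,-8],[1,0,0,0,-8],[1,0,0,0,-5]]]'; python3 - <<'E'
from h import *
delta(.58,.27,.25,104)
c=cam("wrist"); cv2.imwrite("pics/w1.png",c[0])
E
```

```text
clock: 1.8
position: [0.5957, 0.2567, 0.2463]
ee_rot: [0.392, -3.117, 0.003]
force: [-0.6, 0.4, 0.3]
width: 0.706
t=1.8 pos=[0.5957 0.2567 0.2463] jaw=104.3 tilt=0.10 w=0.706 d_mm=[11.9 16.8 -3.7] turn=0.3 (other -179.7)  j7=1.36
```

View pics/w1.png

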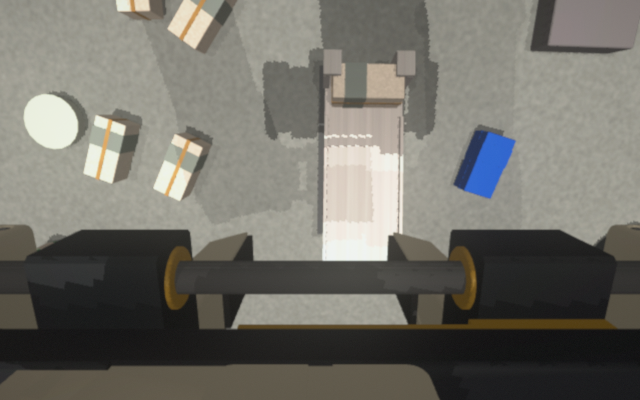

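```bash
python3 - <<'E'
from h import *
c=cam("wrist"); crop(c,300,30,130,100,6,"w1c")
import pickle; pickle.dump(c,open("w1.pkl","wb"))
E
```

```text
(no output)
```

View pics/w1c.png

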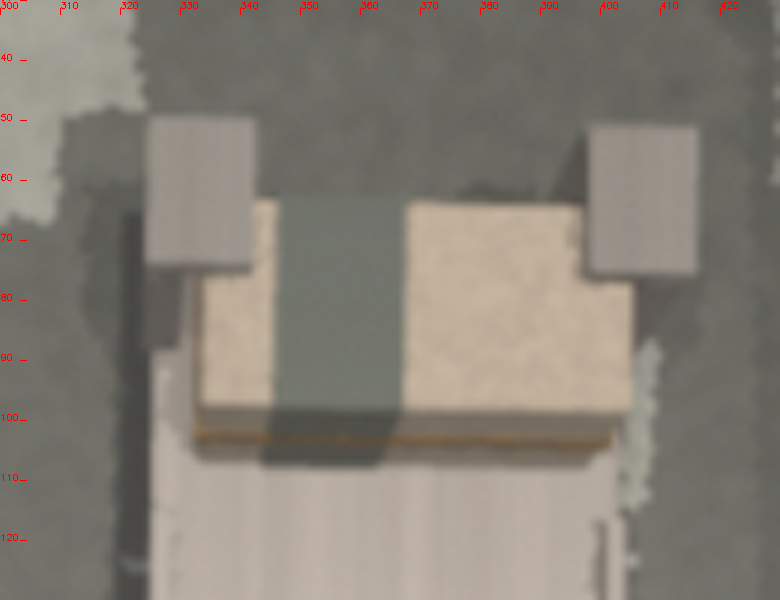

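```bash
cat >> h.py <<'E'
A15=np.radians(15)
def chp(q,s,y,n):
    x=s*np.cos(A15)-n*np.sin(A15); z=.03+s*np.sin(A15)+n*np.cos(A15)
    return np.array([q[0]+x*np.cos(q[2])-y*np.sin(q[2]),q[1]+x*np.sin(q[2])+y*np.cos(q[2]),z])
E
python3 - <<'E'
from h import *
import pickle
from scipy.optimize import least_squares
c=pickle.load(open("w1.pkl","rb")); t=cam("top")
g=lambda x,y,s,u,v:((x+.5)/s-.5+u,(y+.5)/s-.5+v)
ob=[(c,g(248,266,6,300,30),(.016,-.025,.0355)),(c,g(586,270,6,300,30),(.016,.025,.0355)),
    (t,g(78,96,6,190,145),(.19,.039,.005)),(t,g(237,60,6,190,145),(.19,-.039,.005)),]
def res(q): return np.concatenate([proj(C,chp(q,*m))-p for C,p,m in ob])
s=least_squares(res,[.46,.28,.24]); print(s.x,np.degrees(s.x[2]),s.fun.round(1)); q=s.x
s2=least_squares(lambda q:res(q)[:4],[.46,.28,.24]); print("wrist only",s2.x,np.degrees(s2.x[2]),s2.fun.round(1))
np.save("chute.npy",q)
# carton top face corners -> chute coords at plane
n=np.array([-np.sin(A15)*np.cos(q[2]),-np.sin(A15)*np.sin(q[2]),np.cos(A15)])
for p in [(201,407),(632,411),(275,200),(405,202)]:
    uv=g(*p,6,300,30); f,K,Rw,tt=c; o=-Rw.T@tt; v=Rw.T@np.linalg.inv(K)@np.array([*uv,1.])
    P0=chp(q,0,0,.032); k=n@(P0-o)/(n@v); P=o+k*v; d=P-chp(q,0,0,.032)
    ex=np.array([np.cos(q[2])*np.cos(A15),np.sin(q[2])*np.cos(A15),np.sin(A15)]); ey=np.array([-np.sin(q[2]),np.cos(q[2]),0])
    print("slope,y",(d@ex).round(4),(d@ey).round(4))
for p,m in [((147,117),0),((697,127),0)]: pass
E
```

```text
[0.48296845 0.2724038  0.2239724 ] 12.832673454524343 [ 0.3 -0.7 -0.5  0.4 -1.2 -0.6  0.5 -0.3]
wrist only [0.48309571 0.27240298 0.24255878] 13.897594190338888 [ 0.4  0.  -0.4 -0. ]
slope,y 0.037 -0.0316
slope,y 0.0356 0.0338
slope,y 0.0051 -0.0213
slope,y 0.0048 -0.0015
```

```bash
cat >> h.py <<'E'
CH=np.array([.4845,.273,np.radians(13.3)])
def chw(x,y,z): 
    c,s=np.cos(CH[2]),np.sin(CH[2]); return CH[0]+x*c-y*s,CH[1]+x*s+y*c,z
def chi(p):
    c,s=np.cos(CH[2]),np.sin(CH[2]); d=np.array(p[:2])-CH[:2]; return np.array([c*d[0]+s*d[1],-s*d[0]+c*d[1],p[2]])*1000
E
python3 - <<'E'
from h import *
delta(*chw(-.045,0.0005,.12),103.3)
E
```

```text
t=1.9 pos=[0.5955 0.2569 0.2464] jaw=103.9 tilt=0.09 w=0.574 d_mm=[148.8  43.5 126.5] turn=0.6 (other -179.4)  j7=1.35
```

```bash
python3 -m inch '[[[1,37,11,10,0.6],[1,37,11,20,0],[1,37,11,30,0],[1,37,11,30,0],[1,0,0,30,0],[1,0,0,0,0],[1,0,0,0,0]]]'; python3 - <<'E'
from h import *
delta(*chw(-.035,0.0005,.046),103.3)
st=arm.observe(); print(chi(st["position"]),st["force"])
E
```

```text
clock: 2.65
position: [0.4367, 0.2672, 0.1244]
ee_rot: [-0.331, 3.12, 0.001]
force: [0.6, 0.2, 0.8]
width: 0.007
t=2.6 pos=[0.4367 0.2672 0.1244] jaw=102.1 tilt=0.23 w=0.007 d_mm=[-12.6  -4.6  78.4] turn=-1.2 (other 178.8)  j7=1.14
[-47.82363056   5.3356199  124.36016141] [0.55782406 0.20401214 0.78244797]
```

```bash
python3 -m inch '[[[1,-4,-5,20,-1.2],[1,-3,0,25,0],[1,-3,0,20,0],[1,0,0,12,0],[1,0,0,0,0]]]'; python3 - <<'E'
from h import *
delta(*chw(-.025,0.0005,.046),103.3)
st=arm.observe(); print(chi(st["position"]),st["force"])
c=cam("wrist"); cv2.imwrite("pics/w2.png",c[0])
c=cam("scene"); crop(c,380,160,100,100,6,"s2")
E
```

```text
clock: 3.15
position: [0.4577, 0.2681, 0.0529]
ee_rot: [-0.349, 3.105, 0.01]
force: [-0.4, -0.8, 0.2]
width: 0.006
t=3.1 pos=[0.4577 0.2681 0.0529] jaw=102.8 tilt=1.04 w=0.006 d_mm=[-2.1 -0.9  6.9] turn=-0.5 (other 179.5)  j7=1.17
[-27.20184021   1.39172338  52.90320002] [-0.42368161 -0.84991302  0.22850028]
```

View pics/s2.png

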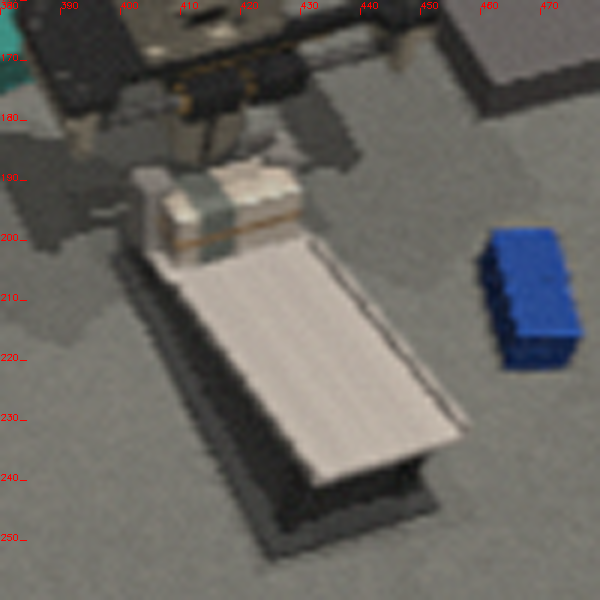

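View pics/w2.png

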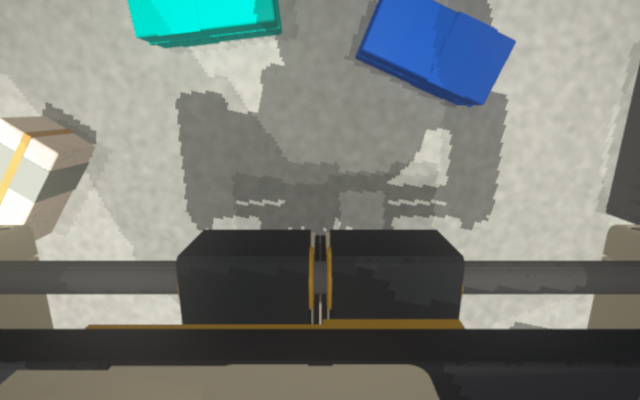

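```bash
python3 -m inch '[[[1,0,-1,7,0],[1,-4,0,0,0],[1,-5,0,0,0],[1,-6,0,-1,0],[1,-6,0,-1,0],[1,-6,0,-1,0]]]'; python3 - <<'E'
from h import *
st=arm.observe(); print(chi(st["position"]),st["force"]); delta(*chw(.027,0.0005,.054),103.3)
c=cam("scene"); crop(c,380,160,100,100,6,"s3")
E
```

```text
clock: 3.85
position: [0.4801, 0.2732, 0.0526]
ee_rot: [-0.353, 3.113, 0.009]
force: [-9.0, -2.7, 6.7]
width: 0.002
[-4.24395248  1.20564176 52.64817264] [-8.97545095 -2.65141464  6.66933527]
t=3.9 pos=[0.4801 0.2732 0.0526] jaw=103.0 tilt=0.60 w=0.002 d_mm=[-31.3  -0.5  -1.1] turn=-0.3 (other 179.7)  j7=1.20
```

View pics/s3.png

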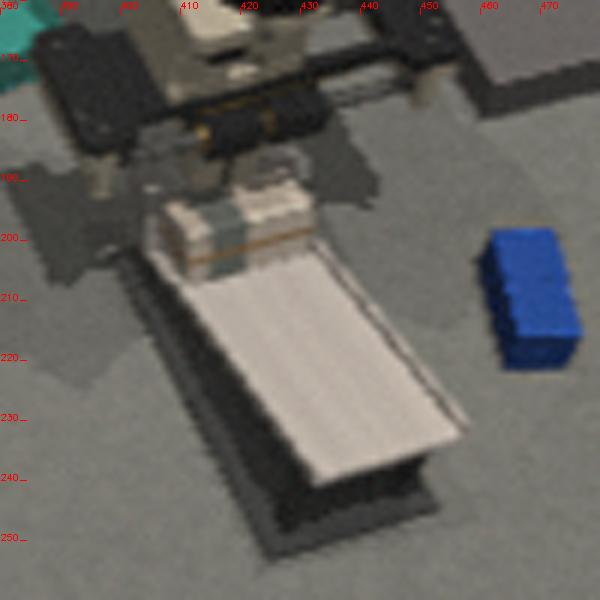

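```bash
python3 -m inch '[[[1,-6,0,-2,0],[1,-6,0,-2,0],[1,-6,0,-2,0]]]'; python3 - <<'E'
from h import *
st=arm.observe(); print(chi(st["position"]),st["force"]); delta(*chw(.027,0.0005,.054),103.3)
c=cam("scene"); crop(c,380,160,100,100,6,"s3")
E
```

```text
clock: 4.2
position: [0.4981, 0.2773, 0.0596]
ee_rot: [-0.354, 3.115, 0.008]
force: [-2.0, 0.5, 1.1]
width: 0.005
[14.22904478  1.1044579  59.57698781] [-1.96876186  0.47231844  1.05366471]
t=4.2 pos=[0.4981 0.2773 0.0596] jaw=103.0 tilt=0.48 w=0.005 d_mm=[-12.7  -0.6   5.7] turn=-0.3 (other 179.7)  j7=1.21
```

View pics/s3.png

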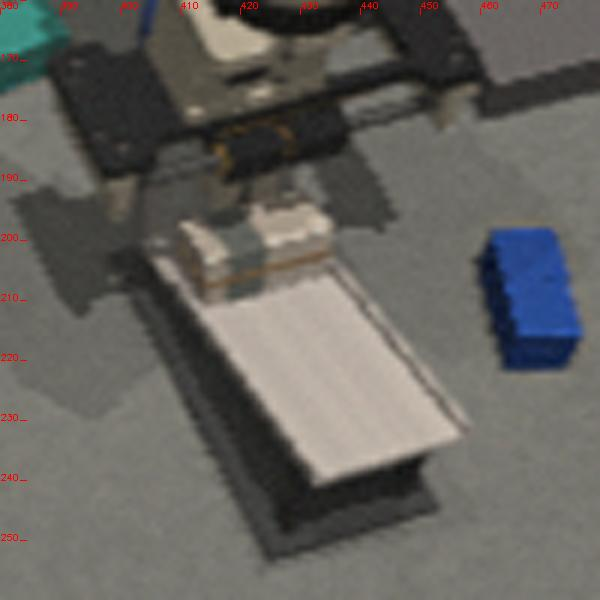

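```bash
python3 -m inch '[[[1,-6,0,-1,0],[1,-6,0,-1,0],[1,-5,0,-1,0],[1,0,0,0,0]]]'; python3 - <<'E'
from h import *
st=arm.observe(); print(chi(st["position"]),st["force"])
c=cam("scene"); crop(c,380,160,100,100,6,"s3")
E
```

```text
clock: 4.65
position: [0.5187, 0.282, 0.0637]
ee_rot: [-0.352, 3.112, 0.01]
force: [-1.2, 0.1, 0.8]
width: 0.004
[35.3125592   0.8982918  63.71258207] [-1.20426061  0.13388654  0.79820706]
```

View pics/s3.png

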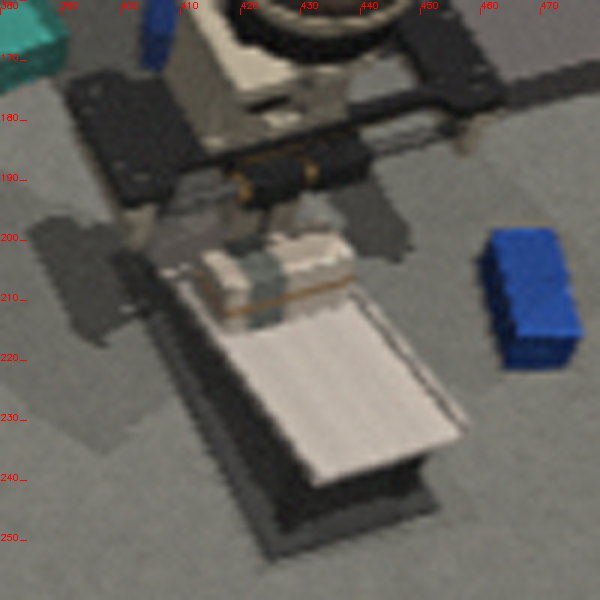

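```bash
python3 -m inch '[[[1,12,0,0,0],[1,8,0,-20,0],[0,0,0,-40,0],[0,-10,0,-45,0],[0,-40,0,-20,0],[0,-40,0,0,0],[0,-40,0,0,0],[0,-20,0,0,0],[0,0,0,0,0]]]'; python3 - <<'E'
from h import *
c=cam("wrist"); st=arm.observe(); print(chi(st["position"]),st["force"])
crop(c,250,0,200,150,4,"w4")
import pickle; pickle.dump(c,open("w4.pkl","wb"))
E
```

```text
clock: 5.6
position: [0.6394, 0.3102, 0.1935]
ee_rot: [-0.358, 3.113, 0.008]
force: [0.3, 0.5, 0.4]
width: 0.565
[157.98626365   0.67189435 193.46964547] [-0.66858543 -0.31511153  0.20053413]
```

View pics/w4.png

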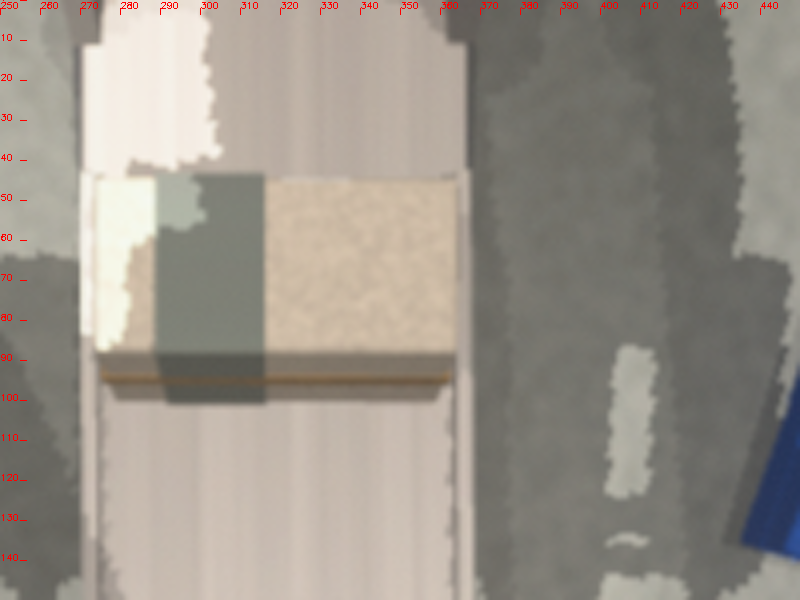

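```bash
cat >> h.py <<'E'
def slopept(c,uv,n=.032,q=CH):
    f,K,Rw,tt=c; o=-Rw.T@tt; v=Rw.T@np.linalg.inv(K)@np.array([*uv,1.])
    N=np.array([-np.sin(A15)*np.cos(q[2]),-np.sin(A15)*np.sin(q[2]),np.cos(A15)])
    P0=chp(q,0,0,n); P=o+v*(N@(P0-o))/(N@v); return P
def cpx(x,y,s,u,v): return ((x+.5)/s-.5+u,(y+.5)/s-.5+v)
E
python3 - <<'E'
from h import *
import pickle
c=pickle.load(open("w4.pkl","rb"))
P=[slopept(c,cpx(*p,4,250,0)) for p in [(95,178),(457,178),(457,352),(95,352)]]
for p in P: print(chi(p).round(1))
m=np.mean(P,0); print("sides",[np.linalg.norm(P[i]-P[(i+1)%4]).round(4) for i in range(4)])
e=(P[1]-P[0]+P[2]-P[3]); print("long yaw",np.degrees(np.arctan2(e[1],e[0])))
C=m-.016*np.array([-np.sin(A15)*np.cos(CH[2]),-np.sin(A15)*np.sin(CH[2]),np.cos(A15)]); print("centre",C, chi(C))
delta(C[0],C[1],.056,np.degrees(np.arctan2(e[1],e[0])))
print(chp(CH,.071,0,.005))
E
```

```text
[ 47.1 -32.3  75.7]
[47.3 33.  75.8]
[77.7 32.9 84. ]
[ 77.5 -32.5  83.9]
sides [np.float64(0.0654), np.float64(0.0315), np.float64(0.0653), np.float64(0.0315)]
long yaw 103.11066528652594
centre [0.54919501 0.28856919 0.06439416] [66.54150747  0.26853282 64.39416208]
t=5.7 pos=[0.6381 0.31   0.1935] jaw=103.2 tilt=0.48 w=0.606 d_mm=[ 92.4  -1.2 136.8] turn=0.0 (other -180.0)  j7=1.30
[0.54998193 0.28847927 0.05320578]
```

```bash
python3 -m inch '[[[0,30,0,10,0],[0,30,-1,20,0],[0,28,0,25,0],[0,4,0,25,0],[0,0,0,25,0],[0,0,0,15,0],[0,0,0,0,0]]]'; python3 - <<'E'
from h import *
delta(.5492,.2886,.059,103.1)
E
```

```text
clock: 6.35
position: [0.533, 0.2862, 0.0696]
ee_rot: [-0.366, 3.118, 0.009]
force: [-0.7, -0.4, -0.8]
width: 1.0
t=6.3 pos=[0.533  0.2862 0.0696] jaw=103.4 tilt=0.35 w=1.000 d_mm=[-16.3  -1.4  10.6] turn=0.3 (other -179.7)  j7=1.25
```

```bash
python3 -m inch '[[[0,-15,-1,2,0],[0,0,0,5,0],[0,0,0,0,0]]]'; python3 - <<'E'
from h import *
delta(.5492,.2886,.059,103.1)
E
```

```text
clock: 6.65
position: [0.5446, 0.2887, 0.0641]
ee_rot: [-0.369, 3.119, 0.009]
force: [0.3, 0.3, 0.6]
width: 1.002
t=6.7 pos=[0.5446 0.2887 0.0641] jaw=103.5 tilt=0.35 w=1.002 d_mm=[-4.4 -1.2  5.1] turn=0.4 (other -179.6)  j7=1.26
```

```bash
python3 -m inch '[[[0,-5,-1,5,0],[0,0,0,0,0],[1,0,0,0,0],[1,0,0,0,0],[1,0,0,0,0],[1,0,0,0,0],[1,0,0,0,0]]]' 25; python3 - <<'E'
from h import *
delta(.5492,.2886,.059,103.1)
E
```

```text
clock: 7.35
position: [0.5489, 0.2892, 0.0604]
ee_rot: [-0.37, 3.118, 0.011]
force: [0.7, -0.2, -1.3]
width: 0.72
t=7.3 pos=[0.5489 0.2892 0.0604] jaw=103.5 tilt=0.41 w=0.720 d_mm=[-0.1 -0.6  1.4] turn=0.4 (other -179.6)  j7=1.26
```

```bash
python3 -m inch '[[[1,0,0,-20,0],[1,0,0,-40,0],[1,0,0,-45,0],[1,0,0,-45,0],[1,0,0,-20,0],[1,0,0,0,0]]]'; python3 - <<'E'
from h import *
delta(.62,-.26,.25,93.05)
E
```

```text
clock: 7.95
position: [0.5473, 0.2872, 0.2348]
ee_rot: [0.37, -3.117, -0.008]
force: [-0.1, -0.3, -1.0]
width: 0.714
t=8.0 pos=[0.5473 0.2872 0.2348] jaw=103.5 tilt=0.31 w=0.714 d_mm=[  57.3 -548.9  -17.8] turn=10.5 (other -169.5)  j7=1.26
```

```bash
python3 -m inch '[[[1,5,-30,0,0],[1,5,-49,0,0],[1,5,-49,0,0],[1,5,-49,0,0],[1,5,-49,0,0],[1,5,-49,0,0],[1,5,-49,0,0],[1,5,-49,0,0],[1,5,-49,0,0],[1,5,-49,0,0],[1,5,-40,0,0],[1,5,-20,0,0]]]'; python3 - <<'E'
from h import *
delta(.62,-.26,.25,93.05)
E
```

```text
clock: 9.15
position: [0.61, -0.2503, 0.2136]
ee_rot: [0.387, -3.097, -0.015]
force: [-0.3, 0.3, -1.8]
width: 0.718
t=9.2 pos=[ 0.61   -0.2503  0.2136] jaw=104.2 tilt=1.28 w=0.718 d_mm=[ -6.6 -11.5 -36.7] turn=11.2 (other -168.8)  j7=2.21
```

```bash
python3 -m inch '[[[1,0,-5,-10,6],[1,0,-5,-15,5],[1,0,0,-5,0],[1,0,0,0,0]]]'; python3 - <<'E'
from h import *
delta(.62,-.26,.25,93.05)
c=cam("wrist"); cv2.imwrite("pics/w5.png",c[0])
import pickle; pickle.dump(c,open("w5.pkl","wb"))
E
```

```text
clock: 9.55
position: [0.6081, -0.2667, 0.2364]
ee_rot: [0.067, -3.109, -0.012]
force: [-0.3, 0.2, -0.3]
width: 0.715
t=9.6 pos=[ 0.6081 -0.2667  0.2364] jaw=92.5 tilt=1.88 w=0.715 d_mm=[-11.7   6.3 -14. ] turn=-0.6 (other 179.4)  j7=2.05
```

View pics/w5.png

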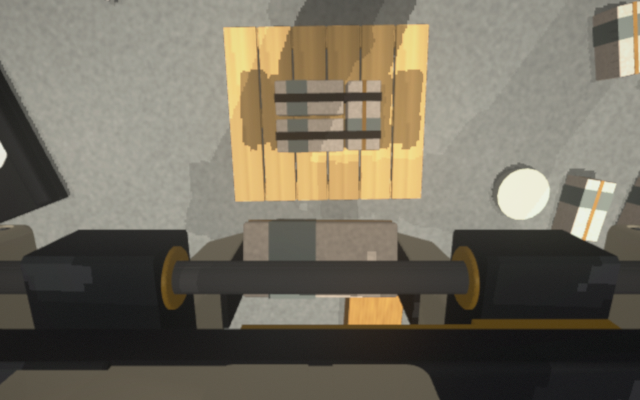

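```bash
python3 - <<'E'
from h import *
import pickle
from scipy.optimize import least_squares
c=pickle.load(open("w5.pkl","rb"))
crop(c,215,15,220,195,3,"w5c")
st,M=tool(); print("tool z",M[:,2].round(4))
E
```

```text
tool z [-0.0326  0.0072 -0.9994]
```

View pics/w5c.png

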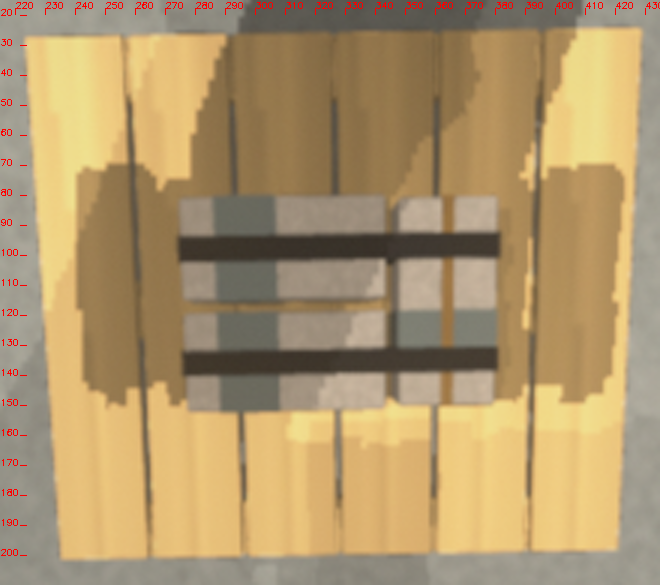

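```bash
cat >> h.py <<'E'
from scipy.optimize import least_squares
def fitpal(c,obs,q0=(.538,-.26,1.624)):
    def res(q):
        Rz=np.array([[np.cos(q[2]),-np.sin(q[2])],[np.sin(q[2]),np.cos(q[2])]])
        return np.concatenate([proj(c,[*(Rz@m[:2]+q[:2]),m[2]])-p for p,m in obs])
    s=least_squares(res,q0); return s.x,s.fun
E
python3 - <<'E'
from h import *
import pickle
c=pickle.load(open("w5.pkl","rb"))
O=[((24,37),(-.104,.09,.012)),((642,28),(.104,.09,.012)),((619,550),(.104,-.09,.012)),((60,559),(-.104,-.09,.012))]
L=[((179,198),(-.051,.034,.044)),((498,196),(.051,.033,.044)),((494,404),(.051,-.033,.044)),((189,411),(-.051,-.034,.044))]
for S in (O,L,O+L):
    q,f=fitpal(c,[(cpx(*p,3,215,15),m) for p,m in S]); print(q.round(4),np.degrees(q[2]).round(2),f.round(1))
E
```

```text
[ 0.5401 -0.2604  1.6292] 93.35 [-0.3 -0.4  0.4 -0.5 -0.1  0.4 -0.1  0.6]
[ 0.5399 -0.2602  1.6293] 93.35 [-0.3 -0.4  0.5 -0.3  0.4  0.2 -0.6  0.6]
[ 0.54   -0.2603  1.6292] 93.35 [-0.2 -0.5  0.6 -0.6  0.   0.3 -0.   0.6 -0.4 -0.3  0.4 -0.2  0.3  0.3
 -0.7  0.7]
```

```bash
cat >> h.py <<'E'
PL=np.array([.539,-.26,np.radians(93.2)])
def pal(x,y,z):
    c,s=np.cos(PL[2]),np.sin(PL[2]); return PL[0]+(x*c-y*s)/1000,PL[1]+(x*s+y*c)/1000,z/1000
def pali(p):
    c,s=np.cos(PL[2]),np.sin(PL[2]); d=np.array(p[:2])-PL[:2]; return np.array([c*d[0]+s*d[1],-s*d[0]+c*d[1],p[2]])*1000
E
python3 - <<'E'
from h import *
delta(*pal(18,20,90),93.2)
E
```

```text
t=9.6 pos=[ 0.608  -0.2666  0.236 ] jaw=92.5 tilt=1.91 w=0.717 d_mm=[ 84.1  26.1 149. ] turn=-0.7 (other 179.3)  j7=2.05
```

```bash
python3 -m inch '[[[1,20,7,20,-0.7],[1,25,8,30,0],[1,20,6,35,0],[1,8,3,25,0],[1,0,0,15,0],[1,0,0,0,0],[1,0,0,0,0]]]'; python3 - <<'E'
from h import *
delta(*pal(18,20,65),93.2)
E
```

```text
clock: 10.3
position: [0.5252, -0.2378, 0.1051]
ee_rot: [0.121, -3.104, -0.018]
force: [-0.2, -0.7, 0.5]
width: 0.717
t=10.3 pos=[ 0.5252 -0.2378  0.1051] jaw=94.4 tilt=2.14 w=0.717 d_mm=[ 6.2 -5.3 40.2] turn=1.2 (other -178.8)  j7=2.10
```

```bash
python3 -m inch '[[[1,3,-3,10,0],[1,3,-2,12,1.2],[1,0,0,10,0],[1,0,0,5,0],[1,0,0,0,0]]]'; python3 - <<'E'
from h import *
delta(*pal(18,20,60),93.2); print(arm.observe()["force"])
E
```

```text
clock: 10.8
position: [0.5198, -0.2437, 0.0668]
ee_rot: [0.089, -3.108, -0.016]
force: [-0.7, 0.1, 0.1]
width: 0.718
t=10.8 pos=[ 0.5198 -0.2437  0.0668] jaw=93.3 tilt=1.92 w=0.718 d_mm=[1.5 0.6 6.8] turn=0.1 (other -179.9)  j7=2.11
[-0.71230023  0.07864411  0.08554483]
```

```bash
python3 -m inch '[[[1,1,0,4,0],[1,0,0,3,0],[1,0,0,3,0],[1,0,0,0,0]]]'; python3 - <<'E'
from h import *
delta(*pal(18,20,58),93.2); print(arm.observe()["force"])
E
```

```text
clock: 11.2
position: [0.5206, -0.2438, 0.0581]
ee_rot: [0.09, -3.112, -0.015]
force: [0.4, 0.7, -0.9]
width: 0.717
t=11.2 pos=[ 0.5206 -0.2438  0.0581] jaw=93.3 tilt=1.69 w=0.717 d_mm=[2.5 0.8 0.2] turn=0.1 (other -179.9)  j7=2.11
[ 0.43704432  0.67113513 -0.91066428]
```

```bash
python3 -m inch '[[[1,1,0,2,0],[1,1,0,2,0],[1,0,0,0,0]]]'; python3 - <<'E'
from h import *
delta(*pal(18,20,56),93.2); print(arm.observe()["force"])
c=cam("scene"); crop(c,190,180,120,90,6,"s6")
E
```

```text
clock: 11.5
position: [0.5219, -0.2438, 0.0574]
ee_rot: [0.091, -3.119, -0.013]
force: [-1.2, 0.8, -1.5]
width: 0.716
t=11.5 pos=[ 0.5219 -0.2438  0.0574] jaw=93.3 tilt=1.30 w=0.716 d_mm=[3.8 0.9 1.5] turn=0.1 (other -179.9)  j7=2.11
[-1.199058    0.76243964 -1.45969324]
```

View pics/s6.png

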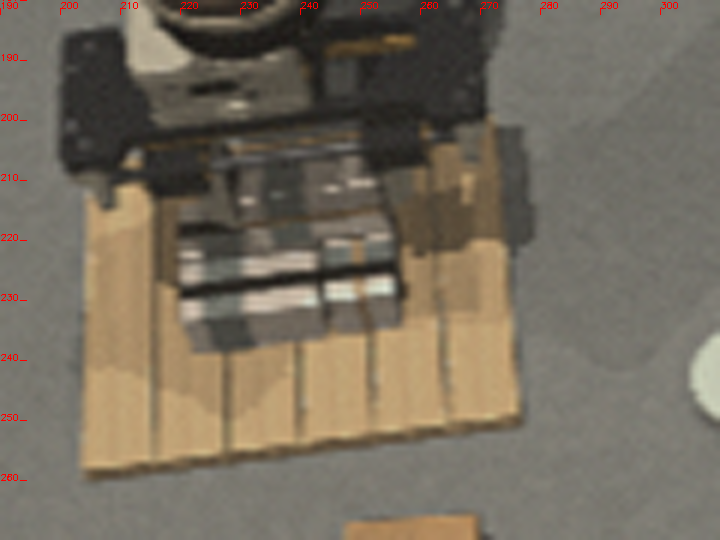

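```bash
python3 -m inch '[[[0.15,0,0,0,0],[0.1,0,0,0,0],[0,0,0,0,0],[0,0,0,-15,0],[0,0,0,-40,0],[0,-20,0,-45,0],[0,-40,0,-30,0],[0,-40,0,0,0],[0,0,0,0,0]]]'; python3 - <<'E'
from h import *
delta(.62,-.26,.23,93.2); print(arm.observe()["force"])
c=cam("wrist"); crop(c,215,15,220,195,3,"w7")
import pickle; pickle.dump(c,open("w7.pkl","wb"))
E
```

```text
clock: 12.45
position: [0.6255, -0.2389, 0.188]
ee_rot: [0.088, -3.116, -0.015]
force: [-0.6, 0.5, -0.3]
width: 1.0
t=12.4 pos=[ 0.6255 -0.2389  0.188 ] jaw=93.2 tilt=1.51 w=1.000 d_mm=[  7.7 -20.3 -42. ] turn=0.0 (other -180.0)  j7=2.02
[-0.618154    0.54912607 -0.28690483]
```

View pics/w7.png

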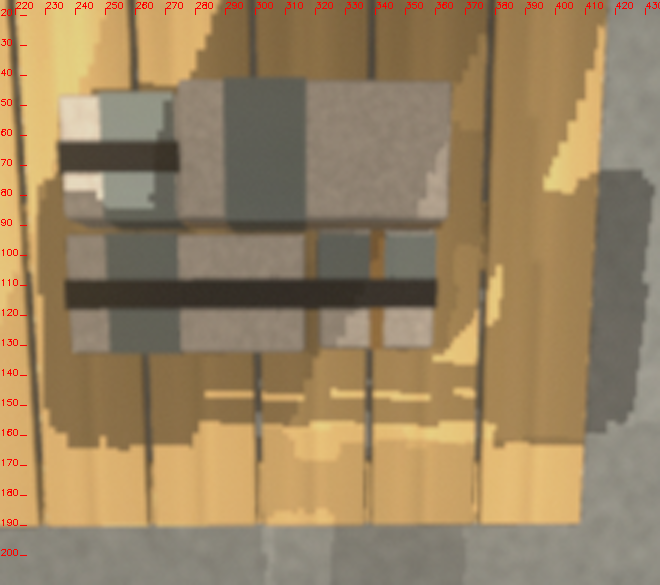

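```bash
cat >> h.py <<'E'
def facepal(c,pts,s,u,v,z,q=None):
    global PL
    if q is not None: PL=np.asarray(q)
    P=[pali(ray(c,cpx(*p,s,u,v),z)) for p in pts]
    m=np.mean(P,0); e=P[1]-P[0]+P[2]-P[3]
    print("centre",m.round(1),"yaw(TL->TR)",np.degrees(np.arctan2(e[1],e[0])).round(1),"sides",[np.linalg.norm(P[i]-P[(i+1)%4]).round(1) for i in range(4)])
E
python3 - <<'E'
from h import *
import pickle
c=pickle.load(open("w7.pkl","rb"))
L=[((60,96),(-.051,.034,.044)),((433,346),(.051,-.033,.044)),((72,352),(-.051,-.034,.044)),((580,523),(.104,-.09,.012))]
q,f=fitpal(c,[(cpx(*p,3,215,15),m) for p,m in L]); print(q.round(4),np.degrees(q[2]).round(2),f.round(1))
facepal(c,[(177,81),(451,81),(446,218),(180,221)],3,215,15,.076)
facepal(c,[(177,81),(451,81),(446,218),(180,221)],3,215,15,.076,q)
E
```

```text
[ 0.5398 -0.2601  1.6305] 93.42 [-0.9 -0.9  0.4  0.5 -0.1  0.3  0.8  0.4]
centre [16.8 13.7 76. ] yaw(TL->TR) 0.4 sides [np.float64(65.4), np.float64(31.3), np.float64(65.2), np.float64(31.9)]
centre [17.  14.5 76. ] yaw(TL->TR) 0.1 sides [np.float64(65.4), np.float64(31.3), np.float64(65.2), np.float64(31.9)]
```

```bash
sed -i 's/^PL=.*/PL=np.array([.5395,-.26,np.radians(93.3)])/' h.py; python3 - <<'E'
from h import *
delta(*pal(17,14.2,60),93.3)
E
```

```text
t=12.5 pos=[ 0.6235 -0.2402  0.1885] jaw=93.1 tilt=1.54 w=0.999 d_mm=[ 96.    0.5 130.9] turn=-0.2 (other 179.8)  j7=2.03
```

```bash
python3 -m inch '[[[0,25,0,5,0],[0,30,0,15,0],[0,22,0,25,0],[0,5,0,30,0],[0,0,0,20,0],[0,0,0,10,0],[0,0,0,0,0]]]'; python3 - <<'E'
from h import *
delta(*pal(17,14.2,55),93.3)
E
```

```text
clock: 13.2
position: [0.5288, -0.2459, 0.0808]
ee_rot: [0.079, -3.11, -0.013]
force: [0.1, -0.0, -0.2]
width: 1.0
t=13.2 pos=[ 0.5288 -0.2459  0.0808] jaw=92.9 tilt=1.81 w=1.000 d_mm=[ 3.5  2.  25.9] turn=-0.4 (other 179.6)  j7=2.10
```

```bash
python3 -m inch '[[[0,2,1,10,-0.4],[0,2,1,12,0],[0,0,0,5,0],[0,0,0,0,0],[1,0,0,0,0],[1,0,0,0,0],[1,0,0,0,0],[1,0,0,0,0],[1,0,0,0,0]]]'; python3 - <<'E'
from h import *
delta(*pal(18,18.2,58),93.3)
E
```

```text
clock: 14.1
position: [0.526, -0.2445, 0.0547]
ee_rot: [0.092, -3.114, -0.01]
force: [-0.6, 0.6, -0.4]
width: 0.72
t=14.1 pos=[ 0.526  -0.2445  0.0547] jaw=93.4 tilt=1.53 w=0.720 d_mm=[ 5.7  1.8 -3.2] turn=0.1 (other -179.9)  j7=2.11
```

```bash
python3 -m inch '[[[1,0,0,-4,0],[1,3,1,0,0],[1,2,0,0,0],[1,0,0,0,0]]]'; python3 - <<'E'
from h import *
delta(*pal(18,18.2,55),93.3)
E
```

```text
clock: 14.5
position: [0.5205, -0.2438, 0.0594]
ee_rot: [0.092, -3.114, -0.01]
force: [-0.3, 0.0, -1.7]
width: 0.718
t=14.5 pos=[ 0.5205 -0.2438  0.0594] jaw=93.4 tilt=1.52 w=0.718 d_mm=[0.1 0.7 4.4] turn=0.1 (other -179.9)  j7=2.11
```

```bash
python3 -m inch '[[[1,-1,0,3,0],[1,0,0,1.5,0],[1,0,0,0,0],[0,0,0,0,0],[0,0,0,0,0],[0,0,0,0,0],[0,0,0,-20,0],[0,0,0,-40,0],[0,-20,0,-45,0],[0,-40,0,-30,0],[0,-40,0,-20,0],[0,0,0,0,0]]]'; python3 - <<'E'
from h import *
c=cam("wrist"); crop(c,215,15,220,195,3,"w8")
import pickle; pickle.dump(c,open("w8.pkl","wb"))
c=cam("top"); crop(c,270,150,90,110,5,"t8")
E
```

```text
clock: 15.7
position: [0.6265, -0.2385, 0.2121]
ee_rot: [0.089, -3.112, -0.012]
force: [0.7, -0.3, -0.5]
width: 1.001
```

View pics/w8.png

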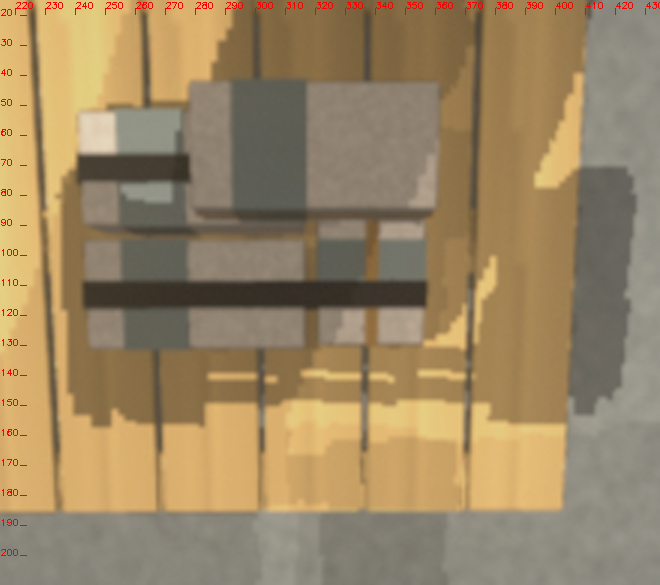

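View pics/t8.png

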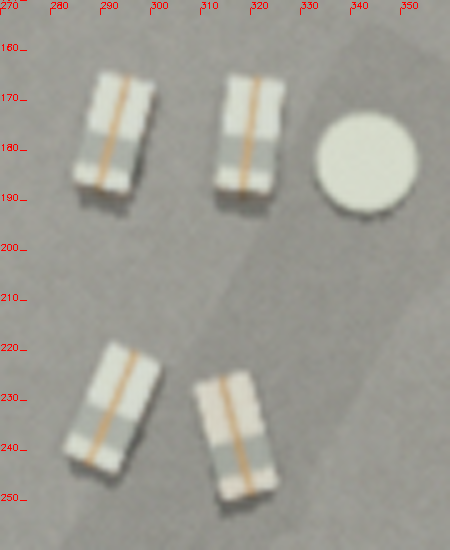

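```bash
python3 - <<'E'
from h import *
import pickle
c=pickle.load(open("w8.pkl","rb"))
L=[((78,110),(-.051,.034,.044)),((423,343),(.051,-.033,.044)),((88,347),(-.051,-.034,.044)),((562,509),(.104,-.09,.012))]
q,f=fitpal(c,[(cpx(*p,3,215,15),m) for p,m in L]); print(q.round(4),np.degrees(q[2]).round(2),f.round(1))
F=[(190,81),(438,82),(434,208),(193,207)]
facepal(c,F,3,215,15,.076)
delta(.4556,.0338,.20,-164.7)
facepal(c,F,3,215,15,.076,q)
E
```

```text
[ 0.5396 -0.2603  1.629 ] 93.33 [-0.6 -0.7  0.2  0.2 -0.1  0.3  0.5  0.4]
centre [17.2 18.7 76. ] yaw(TL->TR) -0.2 sides [np.float64(64.5), np.float64(31.3), np.float64(64.3), np.float64(31.2)]
t=15.8 pos=[ 0.6213 -0.2399  0.2094] jaw=93.1 tilt=2.04 w=1.001 d_mm=[150.2 282.1  17.1] turn=77.8 (other -102.2)  j7=2.02
centre [17.5 18.8 76. ] yaw(TL->TR) -0.3 sides [np.float64(64.5), np.float64(31.3), np.float64(64.3), np.float64(31.2)]
```

```bash
python3 -m inch '[[[0,20,30,0,8.5],[0,20,30,0,8.5],[0,20,30,0,8.5],[0,10,30,0,8.5],[0,0,20,0,8.5],[0,0,0,0,8.5],[0,0,0,0,8.5],[0,0,0,0,8.5],[0,0,0,0,8.5],[0,0,0,0,2]]]'; python3 - <<'E'
from h import *
delta(.48,-.06,.2,15.3)
E
```

```text
clock: 16.8
position: [0.5608, -0.0967, 0.2002]
ee_rot: [-1.921, -2.417, 0.044]
force: [0.1, -0.4, -0.1]
width: 0.998
t=16.8 pos=[ 0.5608 -0.0967  0.2002] jaw=13.1 tilt=3.49 w=0.998 d_mm=[ 53.9 -70.3   5.4] turn=-2.2 (other 177.8)  j7=0.55
```

```bash
cat >> h.py <<'E'
def tz():
    st,M=tool(); print("toolz tilt deg (about: dx,dy)",np.degrees(M[:2,2]).round(2),"dq",st["dq"].round(3))
E
python3 -m inch '[[[0,25,-30,0,-2],[0,25,-30,0,0],[0,4,-10,0,0],[0,0,0,0,0]]]'; python3 - <<'E'
from h import *
delta(.48,-.06,.2,15.3); tz()
c=cam("wrist"); cv2.imwrite("pics/w9.png",c[0])
import pickle; pickle.dump(c,open("w9.pkl","wb"))
E
```

```text
clock: 17.2
position: [0.4697, -0.0628, 0.2007]
ee_rot: [-1.88, -2.438, 0.053]
force: [0.3, -0.3, 0.9]
width: 1.001
t=17.2 pos=[ 0.4697 -0.0628  0.2007] jaw=14.8 tilt=4.08 w=1.001 d_mm=[ 0.1 10.7  0. ] turn=-0.5 (other 179.5)  j7=0.48
toolz tilt deg (about: dx,dy) [-4.02  0.63] dq [-0.003 -0.007 -0.005  0.027 -0.003 -0.009 -0.003]
```

View pics/w9.png

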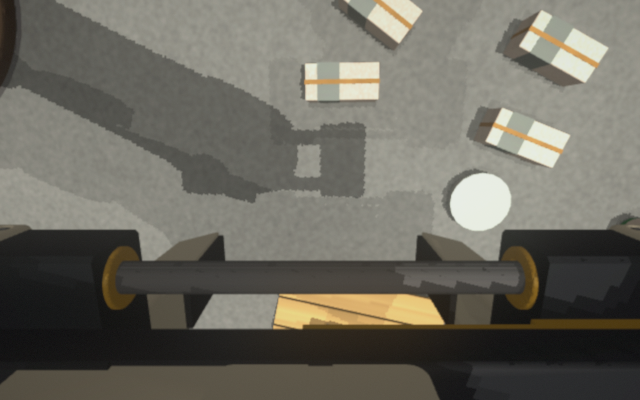

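```bash
cat >> h.py <<'E'
def face(c,pts,z=.032,s=1,u=0,v=0):
    P=np.array([ray(c,cpx(*p,s,u,v) if s>1 else p,z) for p in pts]); m=P.mean(0); e=P[1]-P[0]+P[2]-P[3]
    print("centre",m.round(4),"yaw",np.degrees(np.arctan2(e[1],e[0])).round(1),"sides",[np.linalg.norm(P[i]-P[(i+1)%4]).round(4) for i in range(4)]); return m
E
python3 - <<'E'
from h import *
import pickle
c=pickle.load(open("w9.pkl","rb")); crop(c,290,0,320,180,2,"w9c")
E
python3 -m inch '[[[0,0,35,0,0],[0,0,49,0,0],[0,0,49,0,0],[0,0,0,0,0]]]'; python3 - <<'E'
from h import *
tz()
E
```

```text
clock: 17.65
position: [0.6046, -0.0309, 0.1901]
ee_rot: [-1.885, -2.435, 0.05]
force: [-0.2, 0.1, -0.8]
width: 0.999
toolz tilt deg (about: dx,dy) [-3.96  0.69] dq [ 0.026 -0.036  0.032  0.068  0.028  0.01   0.008]
```

View pics/w9c.png

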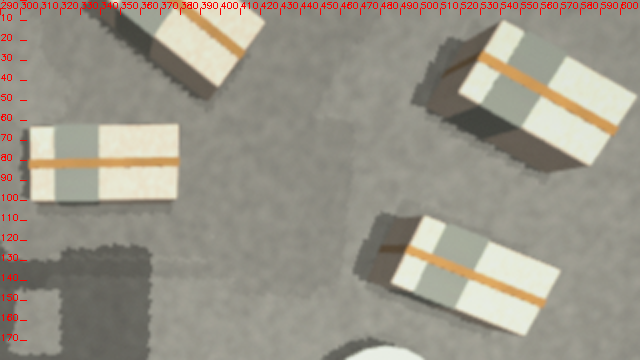

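```bash
python3 -m inch '[[[0,0,0,0,-8.5],[0,0,0,0,-8.5],[0,0,0,0,-8.5],[0,0,0,0,0]]]'; python3 - <<'E'
from h import *
import pickle
delta(.48,-.06,.2,15.3);tz()
c=pickle.load(open("w9.pkl","rb"))
face(c,[(30,127),(179,124),(178,200),(31,201)],.032,2,290,0)
face(c,[(426,215),(560,269),(525,335),(391,283)],.032,2,290,0)
face(c,[(504,20),(637,94),(591,165),(459,94)],.032,2,290,0)
E
python3 -m inch '[[[0,0,0,0,8.5],[0,0,0,0,8.5],[0,0,0,0,8.5],[0,0,0,0,0]]]'; python3 - <<'E'
from h import *
delta(.48,-.06,.2,15.3);tz()
E
```

```text
clock: 18.05
position: [0.6083, -0.0344, 0.1856]
ee_rot: [-1.289, -2.789, 0.035]
force: [-0.6, 1.0, -0.3]
width: 1.001
t=18.1 pos=[ 0.6083 -0.0344  0.1856] jaw=40.5 tilt=4.16 w=1.001 d_mm=[  64.2 -114.8   -5.3] turn=25.2 (other -154.8)  j7=0.88
toolz tilt deg (about: dx,dy) [-4.13  0.48] dq [ 0.005  0.019  0.016 -0.008 -0.014 -0.    -0.092]
centre [0.4538 0.0335 0.032 ] yaw 15.0 sides [np.float64(0.0651), np.float64(0.0318), np.float64(0.0656), np.float64(0.0314)]
centre [0.6255 0.0284 0.032 ] yaw -6.2 sides [np.float64(0.0638), np.float64(0.031), np.float64(0.0649), np.float64(0.0317)]
centre [0.6257 0.1059 0.032 ] yaw -12.1 sides [np.float64(0.0639), np.float64(0.0312), np.float64(0.0644), np.float64(0.0317)]
clock: 18.45
position: [0.6096, -0.0376, 0.1842]
ee_rot: [-1.903, -2.42, 0.059]
force: [0.4, -0.3, 0.5]
width: 0.999
t=18.4 pos=[ 0.6096 -0.0376  0.1842] jaw=13.7 tilt=4.17 w=0.999 d_mm=[   9.1 -132.    -6.6] turn=-1.6 (other 178.4)  j7=0.48
toolz tilt deg (about: dx,dy) [-4.14  0.46] dq [ 0.009  0.007 -0.001 -0.004  0.006 -0.002  0.067]
```

```bash
python3 -m inch '[[[0,0,-15,-45,0],[0,0,-15,-45,0],[0,0,0,0,0]]]'; python3 - <<'E'
from h import *
delta(.4538,.0335,.2,15.0);tz()
E
python3 -m inch '[[[0,0,-15,40,0],[0,0,-15,40,0],[0,0,0,0,0]]]'; python3 - <<'E'
from h import *
delta(.4538,.0335,.2,15.0);tz()
E
```

```text
clock: 18.75
position: [0.5864, -0.0466, 0.2767]
ee_rot: [-1.899, -2.421, 0.066]
force: [0.6, -0.3, 0.2]
width: 1.001
t=18.8 pos=[ 0.5864 -0.0466  0.2767] jaw=13.8 tilt=4.39 w=1.001 d_mm=[ 107.4 -103.7   87.1] turn=-1.2 (other 178.8)  j7=0.45
toolz tilt deg (about: dx,dy) [-4.38  0.33] dq [ 0.009  0.057 -0.028  0.055 -0.013 -0.059  0.017]
clock: 19.05
position: [0.5526, -0.0546, 0.199]
ee_rot: [-1.898, -2.429, 0.059]
force: [0.4, -0.2, 0.2]
width: 1.003
t=19.1 pos=[ 0.5526 -0.0546  0.199 ] jaw=14.0 tilt=4.00 w=1.003 d_mm=[109.3 -74.5   6.4] turn=-1.0 (other 179.0)  j7=0.49
toolz tilt deg (about: dx,dy) [-3.99  0.33] dq [ 0.    -0.025  0.008 -0.129  0.003  0.05  -0.003]
```

```bash
python3 -m inch '[[[0,40,0,0,0],[0,40,0,0,0],[0,0,0,0,0]]]'; python3 - <<'E'
from h import *
delta(.4538,.0335,.2,15.0);tz()
E
python3 -m inch '[[[0,-40,0,0,0],[0,-40,0,0,0],[0,0,0,0,0]]]'; python3 - <<'E'
from h import *
delta(.4538,.0335,.2,15.0);tz()
E
```

```text
clock: 19.35
position: [0.5361, 0.0236, 0.2031]
ee_rot: [-1.902, -2.429, 0.058]
force: [0.4, 0.9, 0.1]
width: 0.999
t=19.4 pos=[0.5361 0.0236 0.2031] jaw=13.9 tilt=3.85 w=0.999 d_mm=[ 29.2 -77.1   8.6] turn=-1.1 (other 178.9)  j7=0.33
toolz tilt deg (about: dx,dy) [-3.84  0.3 ] dq [ 0.043  0.008  0.063 -0.036  0.018  0.012  0.049]
clock: 19.65
position: [0.5608, -0.0536, 0.2053]
ee_rot: [-1.892, -2.443, 0.052]
force: [-0.5, -0.0, 0.3]
width: 1.001
t=19.6 pos=[ 0.5608 -0.0536  0.2053] jaw=14.5 tilt=3.52 w=1.001 d_mm=[110.9 -81.3  12.2] turn=-0.5 (other 179.5)  j7=0.49
toolz tilt deg (about: dx,dy) [-3.51  0.27] dq [-0.036 -0.01  -0.061 -0.024 -0.016  0.026 -0.035]
```

```bash
python3 -m inch '[[[0,0,0,0,0],[0,0,0,0,0],[0,0,0,0,0],[0,0,0,0,0]]]'; python3 - <<'E'
from h import *
tz()
E
python3 -m inch '[[[0,0,-48,0,0],[0,0,0,0,0],[0,0,0,0,0]]]'; python3 - <<'E'
from h import *
tz()
E
python3 -m inch '[[[0,0,48,0,0],[0,0,0,0,0],[0,0,0,0,0]]]'; python3 - <<'E'
from h import *
delta(.4538,.0335,.2,15.0);tz()
E
```

```text
clock: 20.05
position: [0.5635, -0.0532, 0.2075]
ee_rot: [-1.892, -2.446, 0.049]
force: [0.3, 0.7, 0.1]
width: 1.001
toolz tilt deg (about: dx,dy) [-3.32  0.28] dq [-0.01  -0.001 -0.006 -0.005 -0.001  0.004  0.   ]
clock: 20.35
position: [0.514, -0.0632, 0.2086]
ee_rot: [-1.885, -2.447, 0.052]
force: [0.8, 0.6, 0.2]
width: 0.997
toolz tilt deg (about: dx,dy) [-3.58  0.31] dq [ 0.01  -0.038  0.016  0.077  0.031  0.016 -0.007]
clock: 20.65
position: [0.5598, -0.0493, 0.2046]
ee_rot: [-1.881, -2.444, 0.055]
force: [-0.9, -0.7, 0.2]
width: 1.001
t=20.6 pos=[ 0.5598 -0.0493  0.2046] jaw=14.9 tilt=3.83 w=1.001 d_mm=[107.  -80.8  12.2] turn=-0.1 (other 179.9)  j7=0.49
toolz tilt deg (about: dx,dy) [-3.81  0.36] dq [-0.021  0.048 -0.029 -0.061 -0.034 -0.011  0.003]
```

```bash
python3 -m inch '[[[0,20,-15,2,0],[0,20,-15,2,0],[0,20,-15,2,0],[0,20,-15,2,0],[0,15,-12,2,0],[0,8,-6,2,0],[0,2,-2,0,0]]]'; python3 - <<'E'
from h import *
delta(.4538,.0335,.1,15.0);tz()
E
```

```text
clock: 21.35
position: [0.4541, 0.0357, 0.2006]
ee_rot: [-1.88, -2.451, 0.05]
force: [0.3, -1.1, 0.1]
width: 0.999
t=21.4 pos=[0.4541 0.0357 0.2006] jaw=15.1 tilt=3.54 w=0.999 d_mm=[ -4.2   5.  100.4] turn=0.1 (other -179.9)  j7=0.25
toolz tilt deg (about: dx,dy) [-3.52  0.34] dq [-0.05  -0.053 -0.002  0.042  0.028 -0.013 -0.058]
```

```bash
python3 -m inch '[[[0,-2,2,20,0],[0,-2,2,25,0],[0,0,1,25,0],[0,0,0,20,0],[0,0,0,8,0],[0,0,0,0,0]]]'; python3 - <<'E'
from h import *
delta(.4538,.0335,.01,15.0);tz()
E
```

```text
clock: 21.95
position: [0.4605, 0.032, 0.1015]
ee_rot: [-1.885, -2.456, 0.042]
force: [-0.7, -1.3, 0.3]
width: 1.001
t=21.9 pos=[0.4605 0.032  0.1015] jaw=15.0 tilt=3.01 w=1.001 d_mm=[ 1.4 -1.6 91.7] turn=0.0 (other -180.0)  j7=0.37
toolz tilt deg (about: dx,dy) [-2.99  0.35] dq [ 0.005  0.003  0.006 -0.015  0.005  0.01  -0.001]
```

```bash
python3 -m inch '[[[0,1,-1,25,0],[0,0,-1,25,0],[0,0,0,20,0],[0,0,0,10,0],[0,0,0,0,0]]]'; python3 - <<'E'
from h import *
delta(.4538,.0335,.009,15.0);tz()
E
```

```text
clock: 22.45
position: [0.4609, 0.0327, 0.0237]
ee_rot: [-1.89, -2.461, 0.03]
force: [0.2, 0.5, 1.1]
width: 0.996
t=22.4 pos=[0.4609 0.0327 0.0237] jaw=15.0 tilt=2.47 w=0.996 d_mm=[ 2.3 -6.  15. ] turn=-0.0 (other 180.0)  j7=0.46
toolz tilt deg (about: dx,dy) [-2.43  0.45] dq [-0.003 -0.016  0.01  -0.02   0.009  0.02  -0.008]
```

```bash
python3 -m inch '[[[0,1,-4,6,0],[0,1,-2,6,0],[0,0,0,2,0],[0,0,0,0,0]]]'; python3 - <<'E'
from h import *
delta(.4538,.0335,.009,15.0);tz()
E
```

```text
clock: 22.85
position: [0.4558, 0.0335, 0.0116]
ee_rot: [-1.892, -2.463, 0.025]
force: [-0.2, -0.0, -0.0]
width: 1.002
t=22.9 pos=[0.4558 0.0335 0.0116] jaw=15.0 tilt=2.24 w=1.002 d_mm=[ 0.5 -1.8  2.7] turn=-0.0 (other 180.0)  j7=0.48
toolz tilt deg (about: dx,dy) [-2.18  0.52] dq [-0.003 -0.008  0.001  0.001  0.001  0.002 -0.001]
```

```bash
python3 -m inch '[[[0.3,0,-2,3,0],[1,0,0,0,0],[1,0,0,0,0],[1,0,0,0,0],[1,0,0,0,0]]]' 25; python3 - <<'E'
from h import *
delta(.4538,.0335,.009,15.0);tz()
E
```

```text
clock: 23.35
position: [0.454, 0.0331, 0.0091]
ee_rot: [-1.892, -2.463, 0.023]
force: [-1.3, -0.5, -0.9]
width: 0.719
t=23.4 pos=[0.454  0.0331 0.0091] jaw=15.0 tilt=2.19 w=0.719 d_mm=[ 0.4 -0.1  0.1] turn=-0.0 (other 180.0)  j7=0.48
toolz tilt deg (about: dx,dy) [-2.12  0.55] dq [-0.001  0.001  0.001  0.001 -0.     0.003 -0.002]
```

```bash
python3 -m inch '[[[1,0,0,-20,0],[1,0,0,-40,0],[1,0,0,-40,0],[1,0,0,-25,0],[1,-25,0,0,-8.5],[1,-35,0,0,-8.5],[1,-35,0,0,-8.5],[1,-35,0,0,-8.5],[1,-35,0,0,-8.5],[1,-30,0,0,-8.5],[1,0,0,0,-8.5],[1,0,0,0,-8.5]]]'; python3 - <<'E'
from h import *
delta(*pal(18,-18,130),93.3);tz()
E
```

```text
clock: 24.55
position: [0.5753, -0.1244, 0.1321]
ee_rot: [-0.167, -3.097, -0.01]
force: [-0.1, -0.3, -1.3]
width: 0.719
t=24.6 pos=[ 0.5753 -0.1244  0.1321] jaw=83.8 tilt=2.33 w=0.719 d_mm=[   6.1 -118.     1.9] turn=-9.5 (other 170.5)  j7=1.72
toolz tilt deg (about: dx,dy) [-2.27  0.48] dq [ 2.940e-01  1.000e-03 -3.870e-01 -6.100e-02  2.300e-01 -1.300e-02
  1.311e+00]
```

```bash
python3 -m inch '[[[1,2,-15,0,-5],[1,2,-30,0,0],[1,2,-35,0,0],[1,1,-20,0,0],[1,0,-8,0,0],[1,0,0,0,0]]]'; python3 - <<'E'
from h import *
delta(*pal(18,-18,80),93.3);tz()
E
```

```text
clock: 25.15
position: [0.5645, -0.2349, 0.1296]
ee_rot: [-0.015, -3.099, -0.015]
force: [0.1, -0.2, -1.3]
width: 0.721
t=25.1 pos=[ 0.5645 -0.2349  0.1296] jaw=89.4 tilt=2.51 w=0.721 d_mm=[ 5.9 -6.6 49.9] turn=-3.9 (other 176.1)  j7=1.99
toolz tilt deg (about: dx,dy) [-2.44  0.56] dq [-0.003  0.001 -0.012  0.007 -0.005  0.002 -0.008]
```

```bash
python3 -m inch '[[[1,2,-3,10,-3.9],[1,2,-3,15,0],[1,2,0,15,0],[1,0,0,8,0],[1,0,0,0,0]]]'; python3 - <<'E'
from h import *
delta(*pal(18,-18,54),93.3);tz()
E
```

```text
clock: 25.65
position: [0.5585, -0.2331, 0.0804]
ee_rot: [0.105, -3.098, -0.023]
force: [-0.6, 0.4, -0.7]
width: 0.72
t=25.6 pos=[ 0.5585 -0.2331  0.0804] jaw=93.9 tilt=2.51 w=0.720 d_mm=[ 1.5 -8.2 26.4] turn=0.6 (other -179.4)  j7=2.07
toolz tilt deg (about: dx,dy) [-2.39  0.77] dq [-0.014 -0.009 -0.005 -0.003 -0.002  0.01  -0.004]
```

```bash
python3 -m inch '[[[1,0,-6,0,0.6],[1,0,-3,4,0],[1,0,0,4,0],[1,0,0,0,0]]]'; python3 - <<'E'
from h import *
delta(*pal(18,-18,54),93.3);tz()
E
```

```text
clock: 26.05
position: [0.5606, -0.2415, 0.0733]
ee_rot: [0.09, -3.101, -0.022]
force: [0.7, 0.6, -1.2]
width: 0.72
t=26.1 pos=[ 0.5606 -0.2415  0.0733] jaw=93.3 tilt=2.38 w=0.720 d_mm=[ 3.3  0.4 19.4] turn=0.0 (other -180.0)  j7=2.07
toolz tilt deg (about: dx,dy) [-2.25  0.75] dq [ 0.001 -0.007  0.003 -0.011  0.001  0.006 -0.001]
```

```bash
python3 -m inch '[[[1,1,0,6,0],[1,1,0,6,0],[1,1,0,5,0],[1,0,0,2,0],[1,0,0,0,0]]]'; python3 - <<'E'
from h import *
delta(*pal(18,-18,53),93.3);tz(); print(arm.observe()["force"])
E
```

```text
clock: 26.55
position: [0.557, -0.2414, 0.054]
ee_rot: [0.09, -3.103, -0.022]
force: [0.7, 0.4, 3.5]
width: 0.718
t=26.6 pos=[ 0.557  -0.2414  0.054 ] jaw=93.3 tilt=2.30 w=0.718 d_mm=[0.5 0.4 1.1] turn=0.0 (other -180.0)  j7=2.08
toolz tilt deg (about: dx,dy) [-2.17  0.76] dq [ 0.002 -0.     0.     0.002 -0.    -0.003  0.001]
[0.69342955 0.42717534 3.52272465]
```

```bash
python3 -m inch '[[[0.1,0,0,0,0],[0,0,0,0,0],[0,0,0,0,0],[0,0,0,-20,0],[0,0,0,-40,0],[0,-15,0,-45,0],[0,-35,0,-30,0],[0,-35,0,-10,0],[0,-10,0,0,0],[0,0,0,0,0]]]'; python3 - <<'E'
from h import *
tz()
c=cam("wrist"); crop(c,215,15,220,195,3,"w10")
import pickle; pickle.dump(c,open("w10.pkl","wb"))
E
```

```text
clock: 27.55
position: [0.6587, -0.2378, 0.1996]
ee_rot: [0.088, -3.1, -0.023]
force: [-0.1, -0.0, -0.7]
width: 1.004
toolz tilt deg (about: dx,dy) [-2.31  0.8 ] dq [-0.004 -0.002  0.002 -0.01  -0.002  0.005  0.   ]
```

View pics/w10.png

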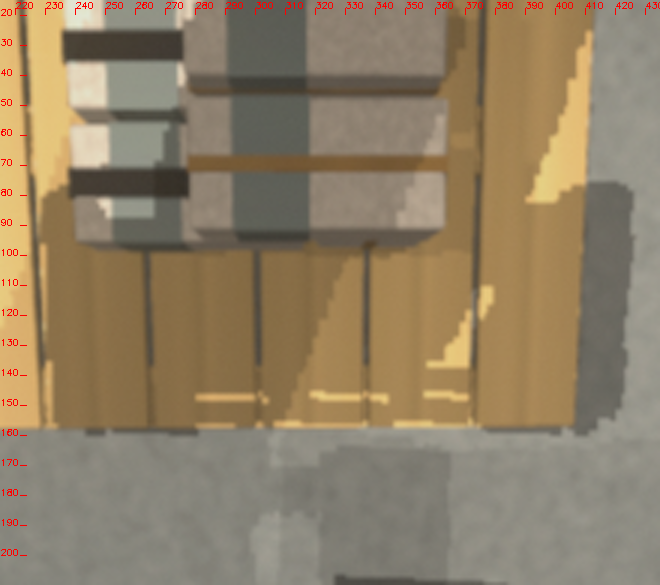

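```bash
python3 - <<'E'
from h import *
import pickle
c=pickle.load(open("w10.pkl","rb"))
facepal(c,[(188,98),(447,97),(444,230),(191,229)],3,215,15,.076)
delta(.4701,.1016,.2,-21.5)
E
```

```text
centre [ 18.  -18.3  76. ] yaw(TL->TR) 0.0 sides [np.float64(65.1), np.float64(32.1), np.float64(65.1), np.float64(31.5)]
t=27.6 pos=[ 0.658  -0.2378  0.1995] jaw=93.2 tilt=2.48 w=0.998 d_mm=[168.2 349.3  12. ] turn=-65.3 (other 114.7)  j7=2.00
```

```bash
python3 -m inch '[[[0,20,30,0,8.5],[0,20,30,0,8.5],[0,20,30,0,8.5],[0,25,20,0,8.5],[0,35,0,0,8.5],[0,35,-10,0,8.5],[0,35,-20,0,8.5],[0,20,-25,0,8.5],[0,10,-25,0,8.5],[0,0,-20,0,8.5],[0,0,-10,0,8.5],[0,0,0,0,8.5]]]'; python3 - <<'E'
from h import *
delta(.433,.0085,.2,-21.5);tz()
E
```

```text
clock: 28.8
position: [0.3725, -0.0717, 0.2046]
ee_rot: [-2.368, -1.98, 0.049]
force: [0.8, -1.1, -0.6]
width: 1.002
t=28.8 pos=[ 0.3725 -0.0717  0.2046] jaw=-10.2 tilt=3.61 w=1.002 d_mm=[89.6 45.5  2.7] turn=11.3 (other -168.7)  j7=-0.02
toolz tilt deg (about: dx,dy) [-3.39  1.23] dq [-0.1   -0.021  0.119  0.034 -0.007 -0.011 -1.458]
```

```bash
python3 -m inch '[[[0,20,15,0,6],[0,25,20,0,5],[0,25,10,0,0],[0,5,0,0,0],[0,0,0,0,0]]]'; python3 - <<'E'
from h import *
delta(.433,.0085,.2,-21.5);tz()
c=cam("wrist"); cv2.imwrite("pics/w11.png",c[0]); crop(c,200,0,240,180,3,"w11c")
import pickle; pickle.dump(c,open("w11.pkl","wb"))
E
```

```text
clock: 29.3
position: [0.4312, -0.0129, 0.2]
ee_rot: [-2.562, -1.717, 0.06]
force: [-0.4, -0.5, -0.0]
width: 0.999
t=29.3 pos=[ 0.4312 -0.0129  0.2   ] jaw=-22.4 tilt=3.95 w=0.999 d_mm=[20.5 -6.4  0.5] turn=-0.9 (other 179.1)  j7=-0.30
toolz tilt deg (about: dx,dy) [-3.66  1.46] dq [-0.004  0.002  0.005  0.011 -0.003 -0.004  0.006]
```

View pics/w11c.png

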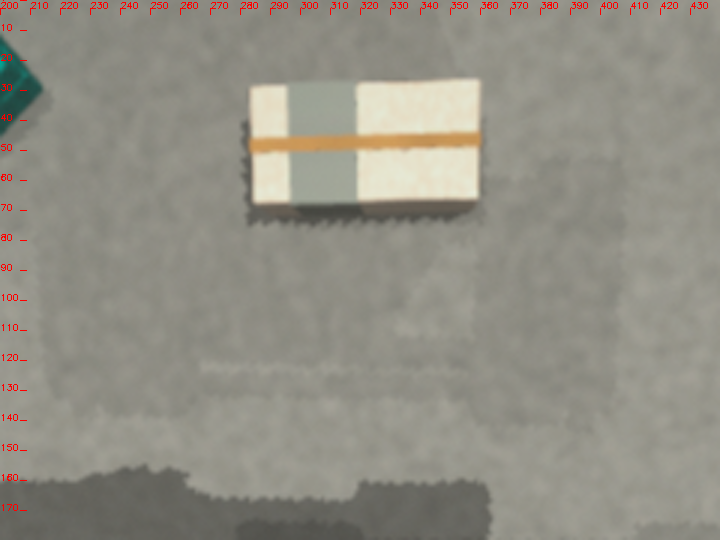

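```bash
python3 - <<'E'
from h import *
import pickle
c=pickle.load(open("w11.pkl","rb"))
m=face(c,[(250,86),(480,79),(480,200),(252,204)],.032,3,200,0)
delta(m[0],m[1],.06,-21)
E
```

```text
centre [0.468  0.1021 0.032 ] yaw -21.8 sides [np.float64(0.0652), np.float64(0.0319), np.float64(0.0663), np.float64(0.0316)]
t=29.4 pos=[ 0.431  -0.0131  0.2001] jaw=-22.4 tilt=3.95 w=1.007 d_mm=[1.208e+02 1.000e-01 1.403e+02] turn=-1.4 (other 178.6)  j7=-0.29
```

```bash
python3 -m inch '[[[0,25,0,5,0],[0,30,0,15,0],[0,30,0,20,0],[0,20,0,25,0],[0,8,0,25,0],[0,2,0,20,0],[0,0,0,10,0],[0,0,0,0,0]]]'; python3 - <<'E'
from h import *
delta(.468,.1021,.009,-21.8);tz()
E
```

```text
clock: 30.15
position: [0.4627, 0.0904, 0.078]
ee_rot: [-2.571, -1.703, 0.058]
force: [-1.0, 0.1, 0.8]
width: 1.001
t=30.1 pos=[0.4627 0.0904 0.078 ] jaw=-23.0 tilt=3.94 w=1.001 d_mm=[12.8  5.  68.9] turn=-1.2 (other 178.8)  j7=-0.35
toolz tilt deg (about: dx,dy) [-3.62  1.55] dq [ 0.007 -0.018  0.011  0.003  0.011  0.012 -0.003]
```

```bash
python3 -m inch '[[[0,6,2,15,-1.2],[0,6,3,20,0],[0,1,0,15,0],[0,0,0,5,0],[0,0,0,0,0]]]'; python3 - <<'E'
from h import *
delta(.468,.1021,.009,-21.8);tz()
E
```

```text
clock: 30.65
position: [0.471, 0.0984, 0.0265]
ee_rot: [-2.558, -1.724, 0.048]
force: [-0.4, -0.9, 0.3]
width: 0.996
t=30.6 pos=[0.471  0.0984 0.0265] jaw=-22.0 tilt=3.67 w=0.996 d_mm=[ 2.3 -3.  17.7] turn=-0.2 (other 179.8)  j7=-0.29
toolz tilt deg (about: dx,dy) [-3.27  1.65] dq [ 0.005 -0.017  0.011 -0.003  0.007  0.011 -0.002]
```

```bash
python3 -m inch '[[[0,1,-2,9,0],[0,1,-1,7,0],[0,0,0,2,0],[0.3,0,0,0,0],[1,0,0,0,0],[1,0,0,0,0],[1,0,0,0,0],[1,0,0,0,0]]]' 20; python3 - <<'E'
from h import *
delta(.468,.1021,.009,-21.8);tz(); print(arm.observe()["force"])
E
```

```text
clock: 31.45
position: [0.469, 0.1018, 0.0102]
ee_rot: [-2.56, -1.724, 0.043]
force: [-0.7, -0.1, -0.5]
width: 0.728
t=31.4 pos=[0.469  0.1018 0.0102] jaw=-22.1 tilt=3.53 w=0.728 d_mm=[-0.1 -1.   1.2] turn=-0.3 (other 179.7)  j7=-0.28
toolz tilt deg (about: dx,dy) [-3.07  1.73] dq [-0.001 -0.001 -0.002 -0.     0.002  0.002  0.001]
[-0.66228569 -0.13903033 -0.4739018 ]
```

```bash
python3 -m inch '[[[1,0,0,-20,0],[1,0,0,-40,0],[1,0,0,-40,0],[1,0,0,-25,0],[1,-20,8,0,-6],[1,-35,15,0,-6],[1,-40,16,0,-6],[1,-44,8,0,-6],[1,-45,5,0,0],[1,-45,5,0,0],[1,-45,5,0,0],[1,-45,5,0,0]]]'; python3 - <<'E'
from h import *
delta(*pal(-35,0,130),3.3);tz()
E
```

```text
clock: 32.65
position: [0.5273, -0.2295, 0.1278]
ee_rot: [-2.105, -2.251, 0.018]
force: [0.5, 0.4, -0.6]
width: 0.73
t=32.6 pos=[ 0.5273 -0.2295  0.1278] jaw=3.9 tilt=3.50 w=0.730 d_mm=[-66.1   9.6  -5. ] turn=0.6 (other -179.4)  j7=0.64
toolz tilt deg (about: dx,dy) [-2.96  1.85] dq [ 0.785  0.402  0.023 -0.609 -0.103  0.247  0.758]
```

```bash
python3 -m inch '[[[1,-20,4,-5,0.6],[1,-15,2,0,0],[1,-3,0,0,0],[1,0,0,0,0]]]'; python3 - <<'E'
from h import *
delta(*pal(-35,0,85),3.3);tz()
E
```

```text
clock: 33.05
position: [0.5338, -0.278, 0.1305]
ee_rot: [-2.131, -2.229, 0.025]
force: [-0.4, 0.7, -0.2]
width: 0.727
t=33.0 pos=[ 0.5338 -0.278   0.1305] jaw=2.6 tilt=3.43 w=0.727 d_mm=[-18.7   9.3  44.6] turn=-0.7 (other 179.3)  j7=0.68
toolz tilt deg (about: dx,dy) [-3.02  1.62] dq [ 0.004  0.002  0.001  0.002  0.003 -0.001 -0.002]
```

```bash
python3 -m inch '[[[1,-10,5,5,-0.7],[1,-7,3,12,0],[1,-2,1,12,0],[1,0,0,5,0],[1,0,0,0,0]]]'; python3 - <<'E'
from h import *
delta(*pal(-35,0,60),3.3);tz()
E
```

```text
clock: 33.55
position: [0.5428, -0.2919, 0.0912]
ee_rot: [-2.108, -2.246, 0.022]
force: [-0.2, -1.0, -1.1]
width: 0.727
t=33.5 pos=[ 0.5428 -0.2919  0.0912] jaw=3.7 tilt=3.60 w=0.727 d_mm=[-4.   0.1 31.1] turn=0.4 (other -179.6)  j7=0.73
toolz tilt deg (about: dx,dy) [-3.12  1.79] dq [-0.004  0.007 -0.002  0.001 -0.003 -0.003  0.   ]
```

```bash
python3 -m inch '[[[1,-4,0,0,0.4],[1,-1,0,8,0],[1,0,0,8,0],[1,0,0,3,0],[1,0,0,0,0]]]'; python3 - <<'E'
from h import *
delta(*pal(-35,0,54),3.3);tz()
E
```

```text
clock: 34.05
position: [0.5421, -0.2959, 0.0705]
ee_rot: [-2.115, -2.239, 0.022]
force: [-0.3, 0.0, -0.8]
width: 0.728
t=34.0 pos=[ 0.5421 -0.2959  0.0705] jaw=3.3 tilt=3.61 w=0.728 d_mm=[ 0.4  0.4 16.6] turn=0.0 (other -180.0)  j7=0.74
toolz tilt deg (about: dx,dy) [-3.12  1.8 ] dq [ 0.002  0.002 -0.001  0.002 -0.002 -0.001  0.003]
```

```bash
python3 -m inch '[[[1,0,0,6,0],[1,0,0,5,0],[1,0,0,3,0],[1,0,0,0,0]]]'; python3 - <<'E'
from h import *
delta(*pal(-35,0,54),3.3);tz(); print(arm.observe()["force"])
E
```

```text
clock: 34.45
position: [0.5414, -0.2953, 0.0555]
ee_rot: [-2.115, -2.239, 0.022]
force: [-0.1, 0.6, -0.3]
width: 0.722
t=34.5 pos=[ 0.5414 -0.2953  0.0555] jaw=3.3 tilt=3.59 w=0.722 d_mm=[0.3 0.2 1.5] turn=0.0 (other -180.0)  j7=0.75
toolz tilt deg (about: dx,dy) [-3.1   1.81] dq [-0.001 -0.002  0.002 -0.003 -0.     0.     0.   ]
[-0.12610403  0.5954223  -0.27560688]
```

```bash
python3 -m inch '[[[1,0,0,2,0],[1,0,0,0,0]]]'; python3 - <<'E'
from h import *
delta(*pal(-35,0,54),3.3); print(arm.observe()["force"])
E
```

```text
clock: 34.65
position: [0.5418, -0.2954, 0.0542]
ee_rot: [-2.116, -2.24, 0.021]
force: [-0.1, -0.2, -1.8]
width: 0.723
t=34.6 pos=[ 0.5418 -0.2954  0.0542] jaw=3.3 tilt=3.52 w=0.723 d_mm=[ 0.5 -0.3  0.3] turn=0.0 (other -180.0)  j7=0.75
[-0.08271929 -0.1970699  -1.80176996]
```

Release, go up, and look (the camera is on the +y side, so I back off towards −y).

```bash
python3 -m inch '[[[0.15,0,0,0,0],[0.05,0,0,0,0],[0,0,0,0,0],[0,0,0,-20,0],[0,0,0,-40,0],[0,-15,0,-40,0],[0,-35,0,-30,0],[0,-35,0,-10,0],[0,0,0,0,0]]]'; python3 - <<'E'
from h import *
tz()
c=cam("wrist"); crop(c,200,0,240,190,3,"w12")
import pickle; pickle.dump(c,open("w12.pkl","wb"))
E
```

```text
clock: 35.55
position: [0.5544, -0.3854, 0.1959]
ee_rot: [-2.111, -2.243, 0.023]
force: [0.1, -0.2, -0.0]
width: 1.002
toolz tilt deg (about: dx,dy) [-3.15  1.79] dq [-0.035 -0.034 -0.041  0.023 -0.008  0.009 -0.026]
```

View pics/w12.png

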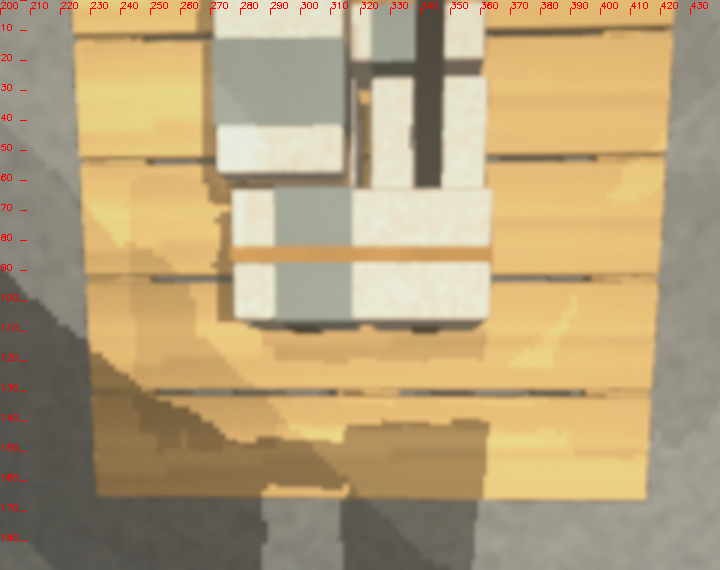

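```bash
python3 - <<'E'
from h import *
c=cam("top"); crop(c,260,140,220,150,3,"t13")
c=cam("scene"); crop(c,180,170,220,130,3,"s13")
c=cam("wrist"); cv2.imwrite("pics/w13.png",c[0])
E
```

```text
(no output)
```

View pics/t13.png

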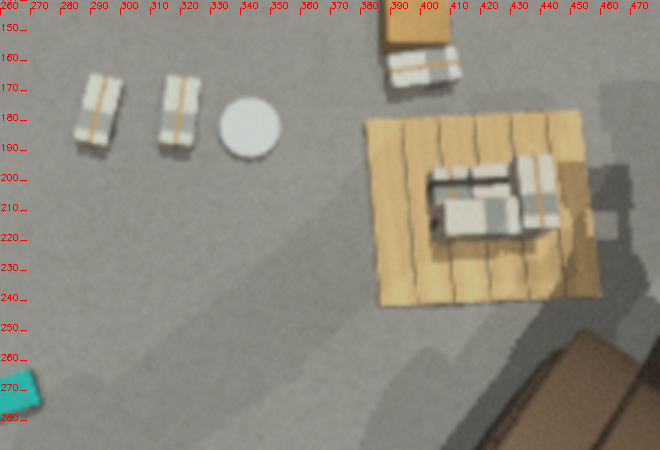

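View pics/s13.png

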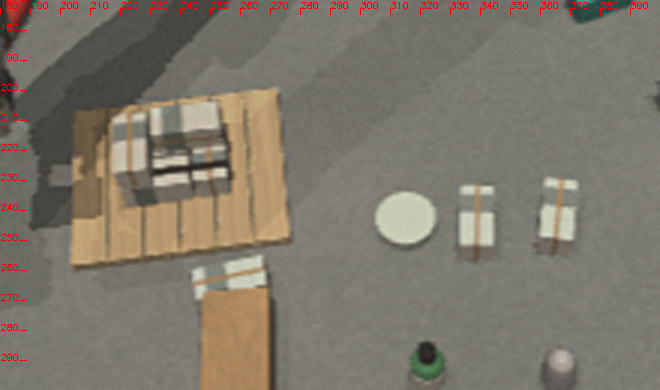

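View pics/w13.png

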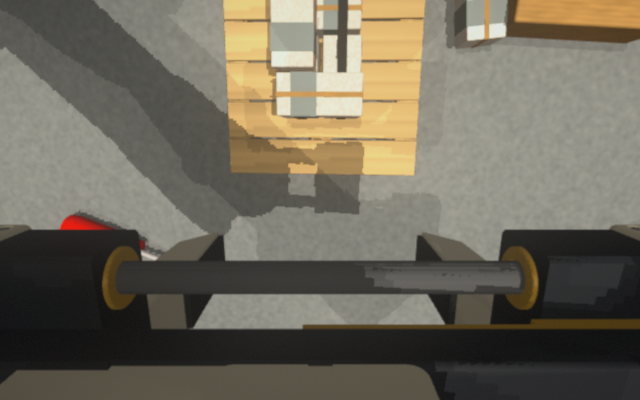

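```bash
python3 - <<'E'
from h import *
import pickle
c=pickle.load(open("w12.pkl","rb"))
# image right = pallet -y ; up = pallet +x. order so TL->TR along -y
facepal(c,[(233,190),(492,187),(488,318),(236,318)],3,200,0,.076)
# jammed lower edge visible corners
for p in [(217,174),(343,172)]: print(pali(ray(c,cpx(*p,3,200,0),.076)).round(1))
t=cam("top"); crop(t,375,145,60,45,10,"t14")
delta(.67,-.235,.2,90)
E
```

```text
centre [-35.3  -1.9  76. ] yaw(TL->TR) -89.8 sides [np.float64(64.8), np.float64(31.4), np.float64(64.6), np.float64(31.1)]
[-16.1  34.4  76. ]
[-15.8   2.8  76. ]
t=35.8 pos=[ 0.5554 -0.3778  0.1929] jaw=3.9 tilt=3.98 w=1.000 d_mm=[135.  123.5  -8.3] turn=-86.1 (other 93.9)  j7=0.81
```

View pics/t14.png

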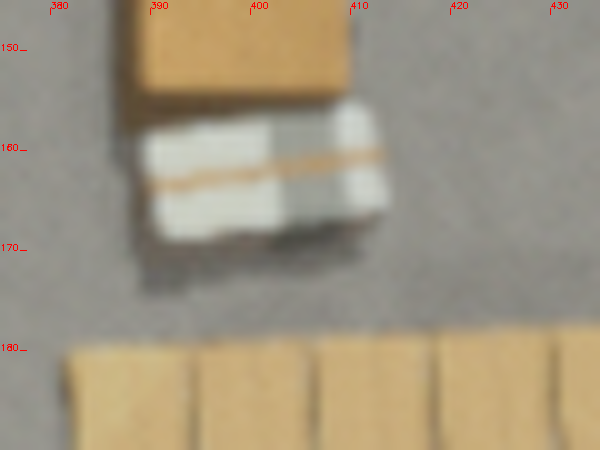

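```bash
python3 - <<'E'
from h import *
t=cam("top")
m=face(t,[(165,240),(142,133),(362,100),(388,206)][1:]+[(165,240)],.032,10,375,145)
delta(m[0],m[1],.2,97)
E
```

```text
centre [ 0.6707 -0.2054  0.032 ] yaw -80.4 sides [np.float64(0.0645), np.float64(0.0322), np.float64(0.065), np.float64(0.0323)]
t=35.9 pos=[ 0.5554 -0.3778  0.193 ] jaw=3.9 tilt=3.98 w=1.003 d_mm=[164.5 126.3  -7.2] turn=86.9 (other -93.1)  j7=0.81
```

```bash
python3 -m inch '[[[0,25,0,0,8.5],[0,25,0,0,8.5],[0,25,-5,0,8.5],[0,25,-10,0,8.5],[0,10,-10,0,8.5],[0,0,-10,0,8.5],[0,0,0,0,8.5],[0,0,0,0,8.5],[0,0,0,0,8.5],[0,0,0,0,8]]]'; python3 - <<'E'
from h import *
delta(.572,-.222,.2,-80.4);tz()
E
```

```text
clock: 36.85
position: [0.5434, -0.2375, 0.1929]
ee_rot: [-3.081, -0.218, 0.097]
force: [0.5, 0.4, -1.0]
width: 1.0
t=36.9 pos=[ 0.5434 -0.2375  0.1929] jaw=-82.0 tilt=4.67 w=1.000 d_mm=[ 30.  -11.7  -8.3] turn=-1.6 (other 178.4)  j7=-0.66
toolz tilt deg (about: dx,dy) [-3.81  2.7 ] dq [-0.231  0.122  0.389  0.032 -0.232  0.082 -1.212]
```

```bash
python3 -m inch '[[[0,10,-4,0,-1.6],[0,15,-5,0,0],[0,5,-2,0,0],[0,0,0,0,0]]]'; python3 - <<'E'
from h import *
delta(.572,-.222,.2,-80.4);tz()
E
python3 -m inch '[[[0,0,0,0,0],[0,0,0,0,0],[0,0,0,0,0],[0,0,0,0,0],[0,0,0,0,0],[0,0,0,0,0]]]'; python3 - <<'E'
from h import *
delta(.572,-.222,.2,-80.4);tz()
c=cam("wrist"); cv2.imwrite("pics/w15.png",c[0])
import pickle; pickle.dump(c,open("w15.pkl","wb"))
E
```

```text
clock: 37.25
position: [0.5743, -0.2164, 0.1902]
ee_rot: [-3.072, -0.283, 0.098]
force: [-0.5, -0.5, -0.4]
width: 1.001
t=37.2 pos=[ 0.5743 -0.2164  0.1902] jaw=-79.6 tilt=4.83 w=1.001 d_mm=[-3.8  4.5 -9.9] turn=0.8 (other -179.2)  j7=-0.67
toolz tilt deg (about: dx,dy) [-3.93  2.8 ] dq [-0.003  0.007 -0.01  -0.007 -0.002  0.002  0.019]
clock: 37.85
position: [0.5733, -0.2176, 0.1904]
ee_rot: [-3.072, -0.284, 0.099]
force: [-0.7, 0.5, 0.3]
width: 0.997
t=37.9 pos=[ 0.5733 -0.2176  0.1904] jaw=-79.5 tilt=4.83 w=0.997 d_mm=[-2.6  3.5 -9.7] turn=0.9 (other -179.1)  j7=-0.67
toolz tilt deg (about: dx,dy) [-3.93  2.8 ] dq [ 0.002 -0.003  0.002  0.002  0.002  0.001  0.001]
```

View pics/w15.png

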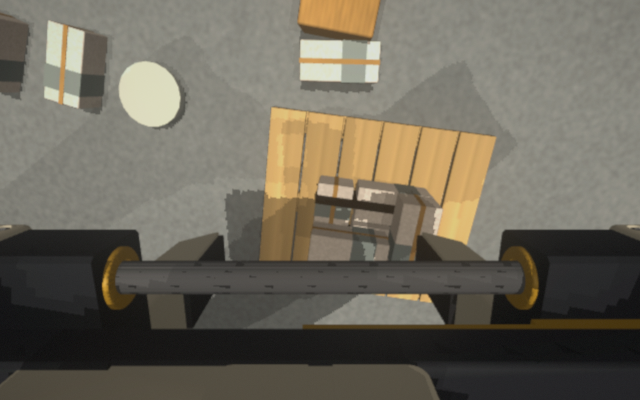

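```bash
python3 - <<'E'
from h import *
import pickle
c=pickle.load(open("w15.pkl","rb")); crop(c,280,20,130,80,6,"w15c")
E
python3 -m inch '[[[0,0,45,0,0],[0,0,45,0,0],[0,0,0,0,0]]]' | grep -v force; python3 - <<'E'
from h import *
tz()
E
python3 -m inch '[[[0,0,-45,0,0],[0,0,-45,0,0],[0,0,0,0,0]]]'| grep -v force; python3 - <<'E'
from h import *
tz()
E
```

```text
clock: 38.2
position: [0.5913, -0.3058, 0.1846]
ee_rot: [-3.07, -0.293, 0.098]
width: 1.001
toolz tilt deg (about: dx,dy) [-3.92  2.87] dq [-0.051 -0.03  -0.036  0.03  -0.003  0.01  -0.025]
clock: 38.5
position: [0.573, -0.2184, 0.1888]
ee_rot: [-3.071, -0.283, 0.101]
width: 0.997
toolz tilt deg (about: dx,dy) [-4.02  2.81] dq [ 0.055  0.024  0.045 -0.027  0.008 -0.015  0.033]
```

View pics/w15c.png

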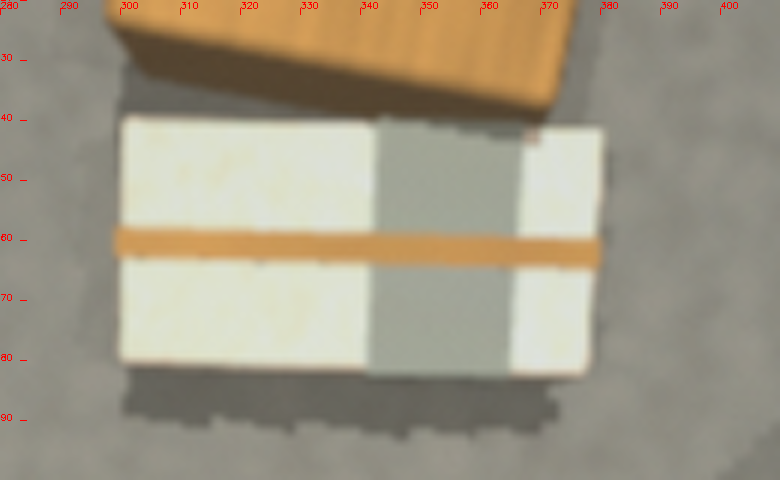

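```bash
python3 - <<'E'
from h import *
import pickle
c=pickle.load(open("w15.pkl","rb"))
m=face(c,[(122,117),(603,129),(587,375),(120,361)],.032,6,280,20)
delta(m[0],m[1],.07,-80.5)
E
```

```text
centre [ 0.6717 -0.2059  0.032 ] yaw -81.3 sides [np.float64(0.0649), np.float64(0.0313), np.float64(0.0651), np.float64(0.0313)]
t=38.5 pos=[ 0.573  -0.2184  0.1888] jaw=-79.6 tilt=4.91 w=0.997 d_mm=[106.2  12.8 112.1] turn=0.9 (other -179.1)  j7=-0.67
```

```bash
python3 -m inch '[[[0,20,3,10,1],[0,25,3,20,0],[0,25,3,25,0],[0,20,2,25,0],[0,8,1,20,0],[0,2,0,10,0],[0,0,0,0,0]]]'; python3 - <<'E'
from h import *
delta(.671,-.2057,.01,-81);tz()
E
```

```text
clock: 39.2
position: [0.6702, -0.2031, 0.0702]
ee_rot: [-3.072, -0.263, 0.096]
force: [-0.0, 0.2, -0.6]
width: 0.999
t=39.2 pos=[ 0.6702 -0.2031  0.0702] jaw=-80.3 tilt=4.82 w=0.999 d_mm=[ 3.7  6.4 59.8] turn=0.7 (other -179.3)  j7=-0.70
toolz tilt deg (about: dx,dy) [-3.81  2.94] dq [-0.002 -0.006  0.01  -0.01   0.004  0.013 -0.001]
```

```bash
python3 -m inch '[[[0,2,3,15,0.7],[0,2,3,20,0],[0,0,0,15,0],[0,0,0,6,0],[0,0,0,0,0]]]'; python3 - <<'E'
from h import *
delta(.671,-.2057,.01,-81);tz()
E
```

```text
clock: 39.7
position: [0.6709, -0.2071, 0.0117]
ee_rot: [-3.076, -0.24, 0.093]
force: [0.7, 0.3, 0.3]
width: 0.999
t=39.7 pos=[ 0.6709 -0.2071  0.0117] jaw=-81.2 tilt=4.69 w=0.999 d_mm=[ 0.4 -1.2  1.7] turn=-0.2 (other 179.8)  j7=-0.68
toolz tilt deg (about: dx,dy) [-3.69  2.89] dq [ 0.001  0.002  0.002  0.003 -0.003 -0.     0.001]
```

```bash
python3 -m inch '[[[0.3,0,-1,1.5,0],[1,0,0,0,0],[1,0,0,0,0],[1,0,0,0,0],[1,0,0,0,0]]]' 30; python3 - <<'E'
from h import *
delta(.671,-.2057,.01,-81);tz()
E
```

```text
clock: 40.2
position: [0.6713, -0.2063, 0.0119]
ee_rot: [-3.076, -0.24, 0.09]
force: [-0.9, 0.1, -1.4]
width: 0.725
t=40.2 pos=[ 0.6713 -0.2063  0.0119] jaw=-81.2 tilt=4.58 w=0.725 d_mm=[-0.1 -0.6  2. ] turn=-0.2 (other 179.8)  j7=-0.68
toolz tilt deg (about: dx,dy) [-3.57  2.85] dq [-0.001 -0.003  0.002 -0.001  0.    -0.001  0.   ]
```

```bash
python3 -m inch '[[[1,0,0,-15,0],[1,0,0,-35,0],[1,0,0,-40,0],[1,0,0,-30,0],[1,-20,0,0,5],[1,-30,0,0,0],[1,-30,0,0,0],[1,-15,0,0,0],[1,0,0,0,0]]]'; python3 - <<'E'
from h import *
delta(*pal(43,-18.5,100),93.3);tz()
E
```

```text
clock: 41.1
position: [0.5832, -0.2234, 0.152]
ee_rot: [-3.09, -0.099, 0.082]
force: [-0.1, 0.5, -1.8]
width: 0.721
t=41.1 pos=[ 0.5832 -0.2234  0.152 ] jaw=-86.4 tilt=4.13 w=0.721 d_mm=[-24.5  -6.5  53.7] turn=0.3 (other -179.7)  j7=-0.74
toolz tilt deg (about: dx,dy) [-3.13  2.68] dq [-0.002 -0.012 -0.003 -0.024 -0.002  0.007 -0.012]
```

```bash
python3 -m inch '[[[1,-10,-3,5,0.3],[1,-8,-3,15,0],[1,-3,0,15,0],[1,0,0,8,0],[1,0,0,0,0]]]'; python3 - <<'E'
from h import *
delta(*pal(43,-18.5,58),93.3);tz()
E
```

```text
clock: 41.6
position: [0.5645, -0.2169, 0.114]
ee_rot: [-3.092, -0.093, 0.07]
force: [0.8, 0.2, -0.5]
width: 0.72
t=41.6 pos=[ 0.5645 -0.2169  0.114 ] jaw=-86.6 tilt=3.73 w=0.720 d_mm=[-6.5  1.3 56.4] turn=0.1 (other -179.9)  j7=-0.70
toolz tilt deg (about: dx,dy) [-2.66  2.62] dq [-0.001 -0.004  0.007 -0.024  0.002  0.014 -0.007]
```

```bash
python3 -m inch '[[[1,-4,0,10,0],[1,-3,1,12,0],[1,0,0,8,0],[1,0,0,0,0]]]'; python3 - <<'E'
from h import *
delta(*pal(43,-18.5,58),93.3);tz()
E
```

```text
clock: 42.0
position: [0.5574, -0.2174, 0.0829]
ee_rot: [-3.093, -0.094, 0.067]
force: [-0.1, 0.4, -1.5]
width: 0.726
t=42.0 pos=[ 0.5574 -0.2174  0.0829] jaw=-86.6 tilt=3.63 w=0.726 d_mm=[-0.8 -0.3 25. ] turn=0.1 (other -179.9)  j7=-0.67
toolz tilt deg (about: dx,dy) [-2.56  2.56] dq [ 0.004 -0.003  0.008 -0.004  0.003  0.004  0.001]
```

```bash
python3 -m inch '[[[1,-1,0,7,0],[1,0,0,7,0],[1,0,0,7,0],[1,0,0,3,0],[1,0,0,0,0]]]'; python3 - <<'E'
from h import *
delta(*pal(43,-18.5,57),93.3);tz(); print(arm.observe()["force"])
c=cam("scene"); crop(c,190,180,120,90,6,"s16")
E
```

```text
clock: 42.5
position: [0.5554, -0.2165, 0.0569]
ee_rot: [-3.093, -0.094, 0.067]
force: [-0.3, 1.0, -0.2]
width: 0.725
t=42.5 pos=[ 0.5554 -0.2165  0.0569] jaw=-86.6 tilt=3.62 w=0.725 d_mm=[ 0.1 -0.4 -0.1] turn=0.1 (other -179.9)  j7=-0.65
toolz tilt deg (about: dx,dy) [-2.56  2.56] dq [ 0.     0.002 -0.001 -0.001 -0.002 -0.001  0.   ]
[-0.25479659  0.96183715 -0.200592  ]
```

View pics/s16.png

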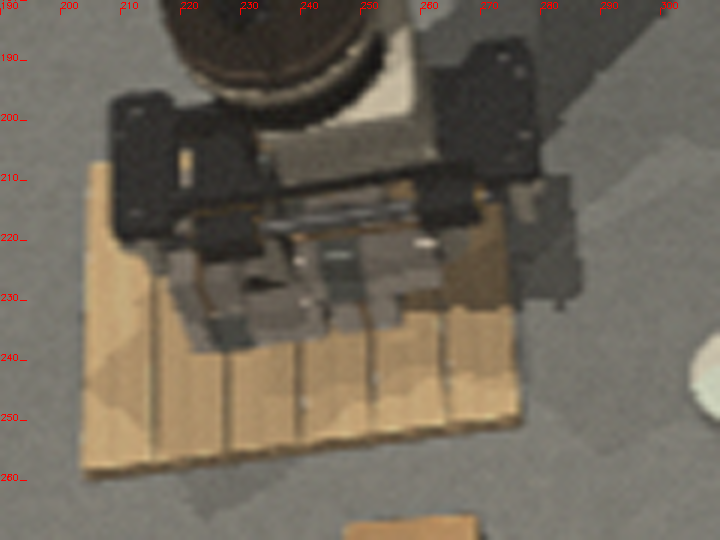

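```bash
python3 -m inch '[[[1,0,0,2,0],[1,0,0,0,0],[0.17,0,0,0,0],[0.17,0,0,0,0],[0.17,0,0,0,0],[0.17,0,0,-15,0],[0.17,0,0,-30,0],[0.5,0,0,-30,0],[1,0,0,-10,0],[1,0,0,0,0]]]'; python3 - <<'E'
from h import *
delta(*pal(80,-18,52),3.3);tz(); print(arm.observe()["force"])
c=cam("scene"); crop(c,190,180,120,90,6,"s17")
E
```

```text
clock: 43.55
position: [0.5597, -0.2214, 0.147]
ee_rot: [-3.095, -0.092, 0.064]
force: [0.2, 0.0, 0.3]
width: 0.618
t=43.5 pos=[ 0.5597 -0.2214  0.147 ] jaw=-86.6 tilt=3.49 w=0.618 d_mm=[ -0.4 -38.2  97. ] turn=-89.9 (other 90.1)  j7=-0.72
toolz tilt deg (about: dx,dy) [-2.45  2.48] dq [-0.001 -0.011  0.001 -0.003  0.007 -0.001 -0.004]
[0.21496257 0.04622525 0.27738915]
```

View pics/s17.png

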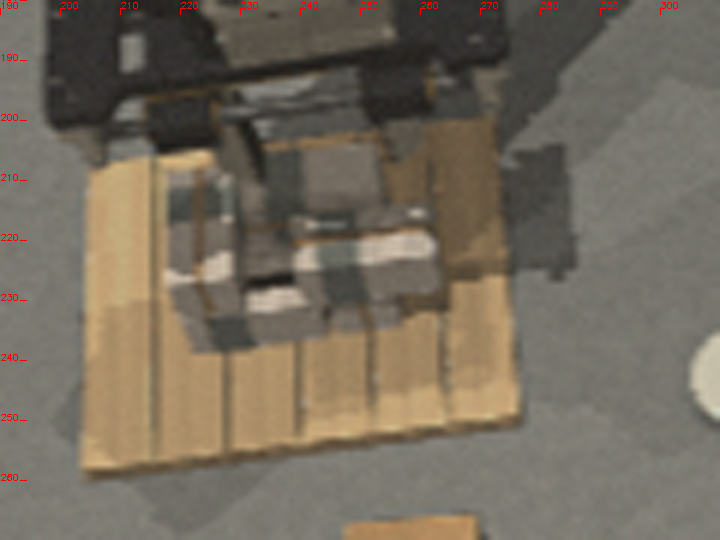

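```bash
python3 - <<'E'
from h import *
delta(*pal(106,-18.2,52),93.3)
c=cam("wrist"); cv2.imwrite("pics/w17.png",c[0])
E
python3 -m inch '[[[1,0,-20,0,0],[1,0,-25,0,0],[1,0,-15,0,0],[1,0,-5,20,0],[1,0,0,25,0],[1,0,0,20,0],[1,0,0,0,0]]]'; python3 - <<'E'
from h import *
delta(*pal(106,-18.2,52),93.3);tz()
E
```

```text
t=43.6 pos=[ 0.5594 -0.2213  0.1463] jaw=-86.6 tilt=3.51 w=0.581 d_mm=[  0.1 -64.1  97.5] turn=0.1 (other -179.9)  j7=-0.72
clock: 44.35
position: [0.548, -0.1484, 0.0755]
ee_rot: [-3.092, -0.093, 0.081]
force: [-0.9, 0.5, 0.0]
width: 0.006
t=44.4 pos=[ 0.548  -0.1484  0.0755] jaw=-86.6 tilt=4.03 w=0.006 d_mm=[ 4.5  6.1 23. ] turn=0.1 (other -179.9)  j7=-0.75
toolz tilt deg (about: dx,dy) [-3.08  2.6 ] dq [-0.006 -0.014  0.02  -0.021  0.015  0.017 -0.013]
```

View pics/w17.png

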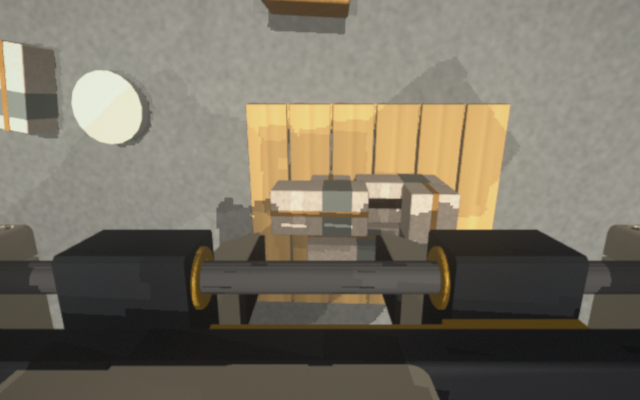

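```bash
python3 -m inch '[[[1,3,0,10,0],[1,2,3,10,0],[1,0,0,3,0],[1,0,0,0,0]]]'; python3 - <<'E'
from h import *
delta(*pal(70,-18.2,52),93.3); print(pali(arm.observe()["position"]))
c=cam("scene"); crop(c,190,180,120,90,6,"s18")
E
```

```text
clock: 44.75
position: [0.5527, -0.151, 0.051]
ee_rot: [-3.093, -0.092, 0.081]
force: [-1.2, 0.3, -0.6]
width: 0.002
t=44.8 pos=[ 0.5527 -0.151   0.051 ] jaw=-86.6 tilt=3.99 w=0.002 d_mm=[-1.4 38.  -2.7] turn=0.1 (other -179.9)  j7=-0.73
[108.06427239 -19.43540335  51.03840699]
```

View pics/s18.png

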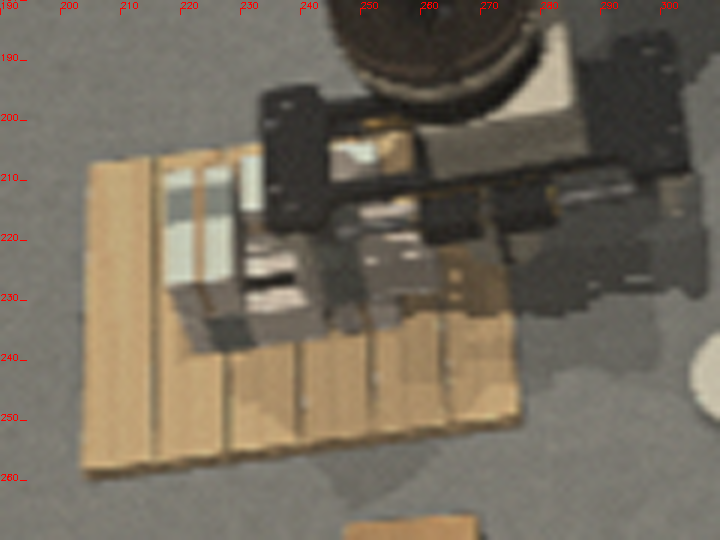

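```bash
python3 -m inch '[[[1,-1,5,0,0],[1,0,5,0,0],[1,0,5,0,0],[1,0,5,0,0]]]'; python3 - <<'E'
from h import *
delta(*pal(70,-18.2,52),93.3); print(pali(arm.observe()["position"]))
E
python3 -m inch '[[[1,0,5,0,0],[1,0,5,0,0],[1,0,0,0,0]]]'; python3 - <<'E'
from h import *
delta(*pal(70,-18.2,52),93.3); print(pali(arm.observe()["position"]))
E
```

```text
clock: 45.2
position: [0.5538, -0.1726, 0.0518]
ee_rot: [-3.093, -0.093, 0.077]
force: [0.6, 0.5, 0.3]
width: 0.008
t=45.2 pos=[ 0.5538 -0.1726  0.0518] jaw=-86.6 tilt=3.87 w=0.008 d_mm=[-1.2 16.4 -0.9] turn=0.1 (other -179.9)  j7=-0.70
[ 86.4063058  -19.29378964  51.80689314]
clock: 45.5
position: [0.5546, -0.1844, 0.0517]
ee_rot: [-3.093, -0.091, 0.076]
force: [-0.7, 1.0, 0.4]
width: 0.008
t=45.5 pos=[ 0.5546 -0.1844  0.0517] jaw=-86.7 tilt=3.85 w=0.008 d_mm=[-1.2  4.6 -0.4] turn=0.0 (other -180.0)  j7=-0.69
[ 74.65448999 -19.38329166  51.73855415]
```

```bash
python3 -m inch '[[[1,0,3,0,0],[1,0,1,0,0],[1,0,0,0,0]]]'; python3 - <<'E'
from h import *
delta(*pal(70,-18.2,52),93.3); print(pali(arm.observe()["position"]))
c=cam("scene"); crop(c,190,180,120,90,6,"s19")
c=cam("top"); crop(c,375,170,100,75,7,"t19")
E
```

```text
clock: 45.8
position: [0.5549, -0.188, 0.0515]
ee_rot: [-3.092, -0.092, 0.076]
force: [-0.5, 1.1, 1.0]
width: 0.004
t=45.8 pos=[ 0.5549 -0.188   0.0515] jaw=-86.7 tilt=3.90 w=0.004 d_mm=[-1.3  0.9 -0.4] turn=0.0 (other -180.0)  j7=-0.68
[ 70.96627357 -19.49772778  51.53600838]
```

View pics/s19.png

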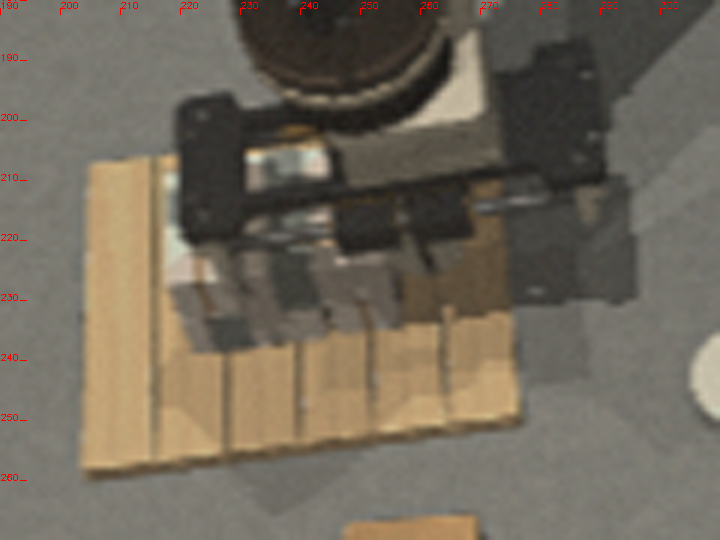

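```bash
python3 -m inch '[[[1,0,-10,0,0],[0.6,0,-5,-15,0],[0,0,0,-35,0],[0,-5,10,-40,0],[0,-30,10,-20,0],[0,-35,10,0,0],[0,-20,0,0,0],[0,0,0,0,0]]]'; python3 - <<'E'
from h import *
tz(); print(pali(arm.observe()["position"]))
c=cam("wrist"); crop(c,200,0,240,190,3,"w20")
import pickle; pickle.dump(c,open("w20.pkl","wb"))
E
```

```text
clock: 46.7
position: [0.4699, -0.212, 0.1746]
ee_rot: [-3.095, -0.097, 0.073]
force: [-0.1, 0.5, 0.3]
width: 0.564
toolz tilt deg (about: dx,dy) [-2.77  2.45] dq [-0.005 -0.008 -0.008 -0.035 -0.003  0.006 -0.013]
[ 51.95708871  66.71457575 174.57372365]
```

View pics/w20.png

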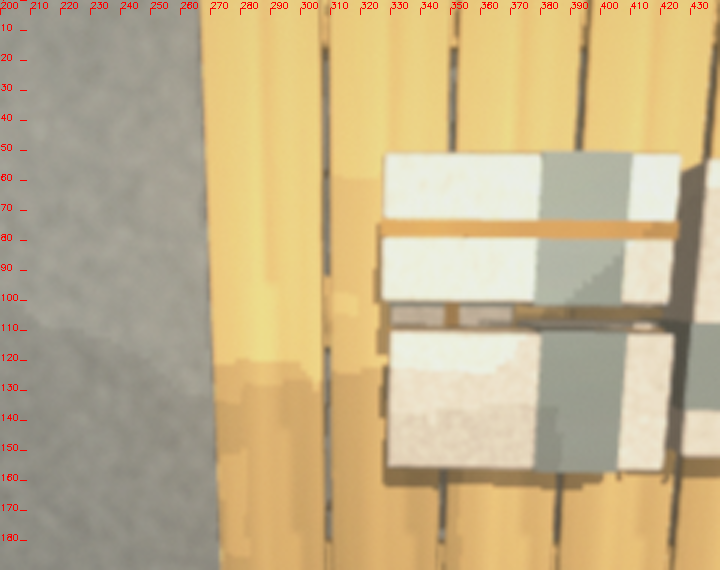

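```bash
python3 - <<'E'
from h import *
import pickle
c=pickle.load(open("w20.pkl","rb"))
facepal(c,[(385,153),(681,153),(671,305),(382,300)],3,200,0,.076)
facepal(c,[(391,331),(674,332),(663,470),(388,466)],3,200,0,.076)
t=cam("top"); crop(t,270,150,90,110,5,"t20"); crop(t,375,165,100,80,7,"t20p")
E
```

```text
centre [ 18.9 -19.5  76. ] yaw(TL->TR) 179.6 sides [np.float64(64.8), np.float64(32.0), np.float64(65.8), np.float64(31.3)]
centre [17.2 18.5 76. ] yaw(TL->TR) 179.9 sides [np.float64(64.8), np.float64(31.8), np.float64(65.4), np.float64(31.4)]
```

View pics/t20.png

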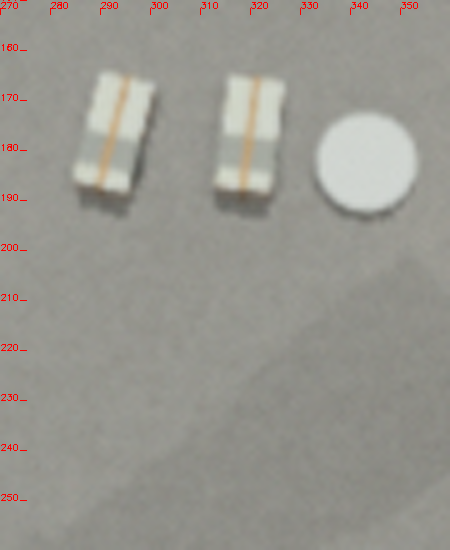

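View pics/t20p.png

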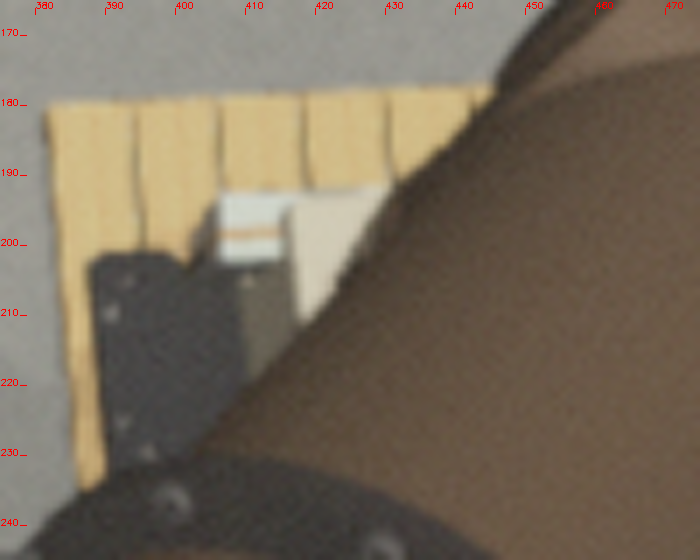

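```bash
python3 -m inch '[[[0,0,0,-10,-8.5],[0,0,0,-10,-8.5],[0,0,0,0,-8.5],[0,0,0,0,-8.5],[0,0,0,0,-8.5],[0,0,0,0,-8.5],[0,0,0,0,-8.5],[0,0,0,0,-8.5],[0,0,0,0,-8.5],[0,0,0,0,-4]]]'; python3 - <<'E'
from h import *
delta(.615,-.08,.2,-6.2);tz()
E
```

```text
clock: 47.8
position: [0.4868, -0.2048, 0.1949]
ee_rot: [-2.256, -2.098, 0.014]
force: [-0.6, -0.6, 0.2]
width: 1.0
t=47.8 pos=[ 0.4868 -0.2048  0.1949] jaw=-4.1 tilt=3.52 w=1.000 d_mm=[134.1 118.4  -6.5] turn=2.1 (other -177.9)  j7=0.48
toolz tilt deg (about: dx,dy) [-2.74  2.21] dq [ 0.111 -0.005 -0.18  -0.03   0.064 -0.004  0.607]
```

```bash
python3 -m inch '[[[0,20,18,0,0],[0,30,27,0,0],[0,30,27,0,0],[0,25,22,0,0],[0,12,10,0,0],[0,3,3,0,2],[0,0,0,0,0]]]'; python3 - <<'E'
from h import *
delta(.615,-.08,.2,-6.2);tz()
c=cam("wrist"); cv2.imwrite("pics/w21.png",c[0])
import pickle; pickle.dump(c,open("w21.pkl","wb"))
E
```

```text
clock: 48.5
position: [0.6121, -0.0838, 0.192]
ee_rot: [-2.285, -2.066, 0.016]
force: [0.1, -0.2, -0.4]
width: 0.999
t=48.5 pos=[ 0.6121 -0.0838  0.192 ] jaw=-5.7 tilt=3.56 w=0.999 d_mm=[ 4.4  2.1 -8. ] turn=0.5 (other -179.5)  j7=0.23
toolz tilt deg (about: dx,dy) [-2.8   2.19] dq [-0.004  0.011 -0.002 -0.008  0.008  0.004  0.031]
```

View pics/w21.png

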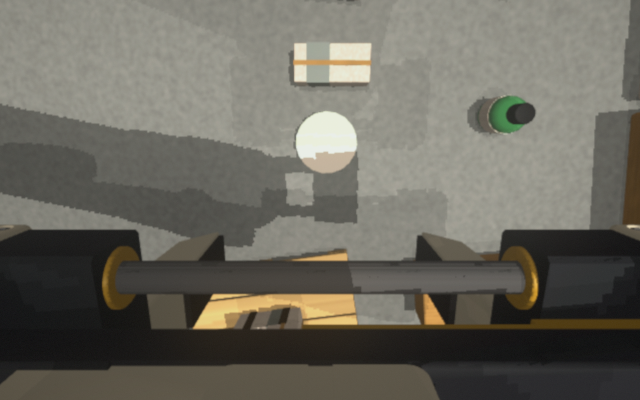

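```bash
python3 - <<'E'
from h import *
import pickle
c=pickle.load(open("w21.pkl","rb"))
m=face(c,[(294,43),(371,43),(370,83),(294,83)],.032)
delta(.6257,.0286,.06,-6)
E
```

```text
centre [0.6261 0.0275 0.032 ] yaw -6.3 sides [np.float64(0.0651), np.float64(0.032), np.float64(0.0657), np.float64(0.0324)]
t=48.5 pos=[ 0.6117 -0.0842  0.1919] jaw=-5.7 tilt=3.56 w=1.002 d_mm=[109.2   9.7 135.3] turn=0.3 (other -179.7)  j7=0.23
```

```bash
python3 -m inch '[[[0,22,2,5,0],[0,27,2,15,0],[0,27,2,25,0],[0,20,2,25,0],[0,8,1,25,0],[0,2,0,20,0],[0,0,0,8,0],[0,0,0,0,0]]]'; python3 - <<'E'
from h import *
delta(.626,.028,.01,-6.2);tz()
E
```

```text
clock: 49.35
position: [0.6245, 0.0187, 0.0704]
ee_rot: [-2.292, -2.064, 0.018]
force: [-1.7, -0.7, 0.0]
width: 1.0
t=49.4 pos=[0.6245 0.0187 0.0704] jaw=-5.9 tilt=3.33 w=1.000 d_mm=[ 7.6  3.5 60.5] turn=0.3 (other -179.7)  j7=0.13
toolz tilt deg (about: dx,dy) [-2.68  1.97] dq [ 0.006 -0.007  0.008 -0.001  0.007  0.009  0.003]
```

```bash
python3 -m inch '[[[0,4,2,15,0],[0,3,1,20,0],[0,0,0,15,0],[0,0,0,6,0],[0,0,0,0,0]]]'; python3 - <<'E'
from h import *
delta(.626,.028,.01,-6.2);tz()
E
```

```text
clock: 49.85
position: [0.6284, 0.0246, 0.0145]
ee_rot: [-2.299, -2.063, 0.012]
force: [-0.1, 0.3, 0.1]
width: 0.997
t=49.9 pos=[0.6284 0.0246 0.0145] jaw=-6.1 tilt=3.05 w=0.997 d_mm=[ 3.  -2.5  4.7] turn=0.1 (other -179.9)  j7=0.15
toolz tilt deg (about: dx,dy) [-2.34  1.95] dq [ 0.004 -0.004  0.001 -0.006  0.002  0.003  0.002]
```

```bash
python3 -m inch '[[[0,3,-2,3,0],[0.2,0,0,2,0],[1,0,0,0,0],[1,0,0,0,0],[1,0,0,0,0],[1,0,0,0,0],[1,0,0,0,0]]]' 30; python3 - <<'E'
from h import *
delta(.626,.028,.01,-6.2);tz()
E
```

```text
clock: 50.55
position: [0.6278, 0.0277, 0.0117]
ee_rot: [-2.301, -2.064, 0.008]
force: [-0.5, -0.1, -0.3]
width: 0.721
t=50.5 pos=[0.6278 0.0277 0.0117] jaw=-6.2 tilt=2.91 w=0.721 d_mm=[ 0.1 -1.8  1.7] turn=0.0 (other -180.0)  j7=0.15
toolz tilt deg (about: dx,dy) [-2.15  1.96] dq [ 0.001 -0.     0.002 -0.    -0.001  0.    -0.001]
```

```bash
python3 -m inch '[[[1,0,0,-20,0],[1,0,0,-40,0],[1,0,0,-40,0],[1,0,0,-30,0],[1,-20,-4,0,0],[1,-38,-9,0,0],[1,-42,-10,0,0],[1,-42,-10,0,0],[1,-42,-10,0,0],[1,-42,-10,0,0],[1,-30,-8,0,0],[1,-12,-4,0,0]]]'; python3 - <<'E'
from h import *
delta(*pal(-18,18,150),93.3);tz()
E
```

```text
clock: 51.75
position: [0.5321, -0.2455, 0.1357]
ee_rot: [-2.293, -2.067, 0.015]
force: [0.1, -0.9, -0.8]
width: 0.721
t=51.8 pos=[ 0.5321 -0.2455  0.1357] jaw=-5.9 tilt=3.17 w=0.721 d_mm=[-33.9  -6.7 -15. ] turn=80.8 (other -99.2)  j7=0.54
toolz tilt deg (about: dx,dy) [-2.5   1.94] dq [ 0.212  0.007 -0.009  0.016 -0.002 -0.005  0.208]
```

```bash
python3 -m inch '[[[1,-15,-3,-10,0],[1,-8,-2,-5,0],[1,0,0,0,8.5],[1,0,0,0,8.5],[1,0,0,0,8.5],[1,0,0,0,8.5],[1,0,0,0,8.5],[1,0,0,0,8.5],[1,0,0,0,8.5],[1,0,0,0,8.5],[1,0,0,0,6],[1,0,0,0,0]]]'; python3 - <<'E'
from h import *
delta(*pal(-18,18,115),93.3);tz()
E
```

```text
clock: 52.95
position: [0.5325, -0.2593, 0.154]
ee_rot: [-3.088, -0.243, 0.055]
force: [0.9, -0.0, -0.9]
width: 0.72
t=53.0 pos=[ 0.5325 -0.2593  0.154 ] jaw=-81.0 tilt=3.22 w=0.720 d_mm=[-11.7  19.7  38.6] turn=5.7 (other -174.3)  j7=-0.54
toolz tilt deg (about: dx,dy) [-2.23  2.31] dq [-0.012 -0.007 -0.017 -0.005  0.01   0.002  0.057]
```

```bash
python3 -m inch '[[[1,-5,9,5,5.7],[1,-4,8,12,0],[1,-2,2,15,0],[1,0,0,5,0],[1,0,0,0,0]]]'; python3 - <<'E'
from h import *
delta(*pal(-18,18,90),93.3);tz()
E
```

```text
clock: 53.45
position: [0.5239, -0.2746, 0.1138]
ee_rot: [-3.094, -0.121, 0.057]
force: [-0.8, 0.3, -0.9]
width: 0.721
t=53.5 pos=[ 0.5239 -0.2746  0.1138] jaw=-85.6 tilt=3.30 w=0.721 d_mm=[-0.8  5.3 23.6] turn=1.1 (other -178.9)  j7=-0.54
toolz tilt deg (about: dx,dy) [-2.21  2.45] dq [ 0.007  0.004 -0.01   0.007 -0.001 -0.003  0.023]
```

```bash
python3 -m inch '[[[1,-1,3,5,1.1],[1,0,2,6,0],[1,0,0,6,0],[1,0,0,4,0],[1,0,0,0,0]]]'; python3 - <<'E'
from h import *
delta(*pal(-18,18,89),93.3);tz(); print(arm.observe()["force"])
E
```

```text
clock: 53.95
position: [0.5228, -0.2787, 0.0909]
ee_rot: [-3.095, -0.093, 0.057]
force: [0.5, -0.7, -1.2]
width: 0.721
t=54.0 pos=[ 0.5228 -0.2787  0.0909] jaw=-86.6 tilt=3.30 w=0.721 d_mm=[-0.2  0.3  1.9] turn=0.1 (other -179.9)  j7=-0.53
toolz tilt deg (about: dx,dy) [-2.19  2.48] dq [ 0.001 -0.002  0.003 -0.004 -0.     0.001  0.002]
[ 0.49951335 -0.67384462 -1.20581705]
```

```bash
python3 -m inch '[[[1,0,0,2,0],[1,0,0,2,0],[1,0,0,0,0]]]'; python3 - <<'E'
from h import *
delta(*pal(-18,18,88),93.3);tz(); print(arm.observe()["force"])
E
```

```text
clock: 54.25
position: [0.5228, -0.2788, 0.0884]
ee_rot: [-3.095, -0.094, 0.055]
force: [0.1, 0.5, -0.5]
width: 0.721
t=54.2 pos=[ 0.5228 -0.2788  0.0884] jaw=-86.6 tilt=3.28 w=0.721 d_mm=[-0.3  0.2  0.4] turn=0.1 (other -179.9)  j7=-0.53
toolz tilt deg (about: dx,dy) [-2.12  2.5 ] dq [-0.    -0.005 -0.002 -0.001  0.007  0.003 -0.004]
[ 0.1013905   0.46581922 -0.46930497]
```

```bash
python3 -m inch '[[[1,0,0,2,0],[1,0,0,0,0],[0.2,0,0,0,0],[0.1,0,0,0,0],[0,0,0,0,0],[0,0,0,-15,0],[0,0,0,-35,0],[0,-20,0,-35,0],[0,-35,0,-20,0],[0,-35,0,0,0],[0,0,0,0,0]]]'; python3 - <<'E'
from h import *
tz(); print(pali(arm.observe()["position"]))
c=cam("wrist"); cv2.imwrite("pics/w22.png",c[0])
import pickle; pickle.dump(c,open("w22.pkl","wb"))
E
```

```text
clock: 55.35
position: [0.4348, -0.2911, 0.2041]
ee_rot: [-3.097, -0.094, 0.052]
force: [-0.3, 0.6, -0.1]
width: 0.997
toolz tilt deg (about: dx,dy) [-1.99  2.39] dq [-0.017  0.002 -0.027 -0.094 -0.023  0.019 -0.026]
[-25.01550179 106.34686655 204.05793319]
```

View pics/w22.png

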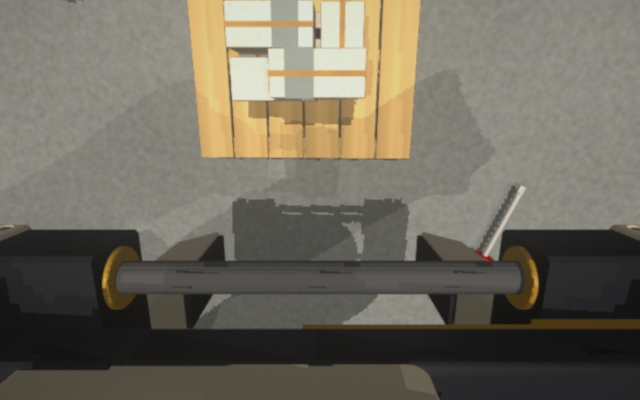

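```bash
python3 - <<'E'
from h import *
import pickle
c=pickle.load(open("w22.pkl","rb"));crop(c,180,0,250,170,3,"w22c")
E
```

```text
(no output)
```

View pics/w22c.png

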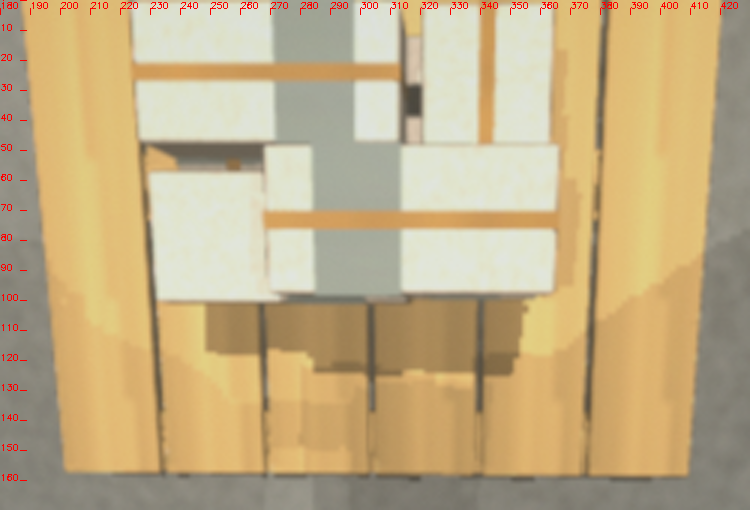

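```bash
python3 - <<'E'
from h import *
import pickle
c=pickle.load(open("w22.pkl","rb"))
facepal(c,[(264,146),(558,144),(554,291),(268,294)],3,180,0,.108)
for p in [(135,0),(137,140),(400,140),(150,172),(158,300),(424,140)]: print(pali(ray(c,cpx(*p,3,180,0),.076)).round(1))
delta(.6055,.003,.2,-12.1)
E
```

```text
centre [-18.3  17.  108. ] yaw(TL->TR) -179.6 sides [np.float64(64.8), np.float64(30.8), np.float64(65.4), np.float64(31.4)]
[ 50.1 -35.5  76. ]
[51.9 -4.2 76. ]
[-14.1  -4.   76. ]
[49.1  3.2 76. ]
[49.2 34.3 76. ]
[-20.1  -3.9  76. ]
t=55.4 pos=[ 0.4373 -0.2908  0.2042] jaw=-86.5 tilt=3.02 w=1.000 d_mm=[ 186.4 -282.4   10.7] turn=-74.4 (other 105.6)  j7=-0.56
```

```bash
python3 -m inch '[[[0,0,0,0,-8.5],[0,0,0,0,-8.5],[0,0,0,0,-8.5],[0,0,0,0,-8.5],[0,0,0,0,-8.5],[0,0,0,0,-8.5],[0,0,0,0,-8.5],[0,0,0,0,-8.5],[0,0,0,0,-6],[0,0,0,0,0]]]'; python3 - <<'E'
from h import *
delta(.604,.008,.2,-12.1);tz()
E
```

```text
clock: 56.4
position: [0.4462, -0.2897, 0.208]
ee_rot: [-2.385, -1.969, -0.002]
force: [0.2, 0.8, -0.1]
width: 0.998
t=56.4 pos=[ 0.4462 -0.2897  0.208 ] jaw=-10.9 tilt=2.80 w=0.998 d_mm=[321.8  99.   14.7] turn=1.2 (other -178.8)  j7=0.56
toolz tilt deg (about: dx,dy) [-1.72  2.21] dq [-0.008  0.009  0.007 -0.014 -0.011  0.008 -0.065]
```

```bash
python3 -m inch '[[[0,25,8,0,0],[0,40,12,1,0],[0,45,14,1,0],[0,45,14,1,0],[0,45,14,1,0],[0,45,14,1,0],[0,35,11,1,0],[0,20,6,0,0],[0,5,2,0,1],[0,0,0,0,0]]]'; python3 - <<'E'
from h import *
delta(.604,.008,.2,-12.1);tz()
c=cam("wrist"); crop(c,220,0,250,180,3,"w23")
import pickle; pickle.dump(c,open("w23.pkl","wb"))
E
```

```text
clock: 57.4
position: [0.6115, 0.0016, 0.2085]
ee_rot: [-2.441, -1.904, 0.0]
force: [-0.1, -0.4, -0.4]
width: 1.002
t=57.4 pos=[0.6115 0.0016 0.2085] jaw=-14.1 tilt=2.64 w=1.002 d_mm=[ 4.1 -8.5  8.9] turn=-2.0 (other 178.0)  j7=-0.04
toolz tilt deg (about: dx,dy) [-1.63  2.07] dq [-0.011  0.006  0.01  -0.005 -0.002  0.004 -0.005]
```

View pics/w23.png

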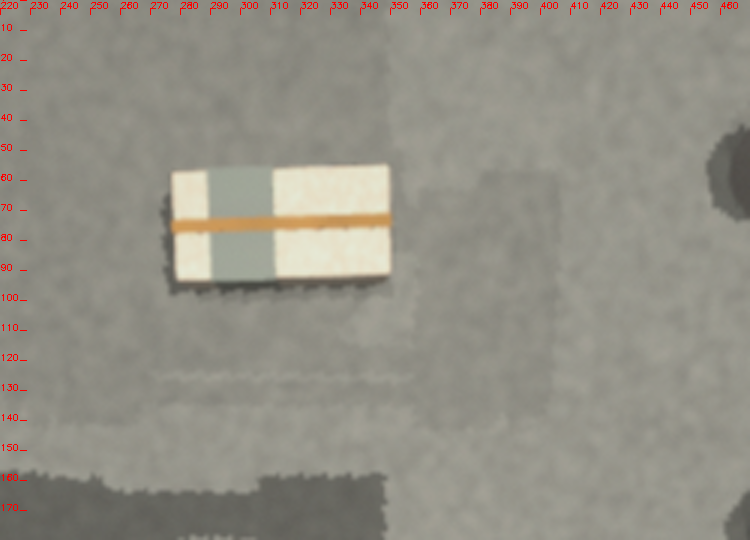

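```bash
python3 - <<'E'
from h import *
import pickle
c=pickle.load(open("w23.pkl","rb"))
m=face(c,[(171,171),(388,165),(390,274),(175,282)],.032,3,220,0)
delta(m[0],m[1],.06,-12.3)
E
```

```text
centre [0.6256 0.1061 0.032 ] yaw -12.6 sides [np.float64(0.0649), np.float64(0.031), np.float64(0.0657), np.float64(0.0319)]
t=57.5 pos=[0.6112 0.0011 0.2085] jaw=-14.1 tilt=2.64 w=1.001 d_mm=[101.1  -6.1 151.8] turn=-1.8 (other 178.2)  j7=-0.04
```

```bash
python3 -m inch '[[[0,20,-2,8,-1.6],[0,25,-2,20,0],[0,25,0,25,0],[0,15,0,25,0],[0,6,0,25,0],[0,2,0,20,0],[0,0,0,8,0],[0,0,0,0,0]]]'; python3 - <<'E'
from h import *
delta(.6256,.1061,.01,-12.4);tz()
E
```

```text
clock: 58.25
position: [0.6238, 0.0911, 0.0772]
ee_rot: [-2.431, -1.921, -0.002]
force: [0.2, -0.3, 0.3]
width: 0.999
t=58.2 pos=[0.6238 0.0911 0.0772] jaw=-13.4 tilt=2.47 w=0.999 d_mm=[13.2  0.5 67.6] turn=-1.0 (other 179.0)  j7=-0.09
toolz tilt deg (about: dx,dy) [-1.47  1.98] dq [ 0.004 -0.006  0.009  0.002  0.001  0.004 -0.002]
```

```bash
python3 -m inch '[[[0,6,0,15,-1],[0,6,0,20,0],[0,2,0,18,0],[0,0,0,8,0],[0,0,0,0,0]]]'; python3 - <<'E'
from h import *
delta(.6256,.1061,.01,-12.4);tz()
E
```

```text
clock: 58.75
position: [0.6285, 0.1059, 0.0171]
ee_rot: [-2.417, -1.944, -0.012]
force: [0.7, -0.2, -1.2]
width: 1.003
t=58.8 pos=[0.6285 0.1059 0.0171] jaw=-12.4 tilt=2.31 w=1.003 d_mm=[-0.6 -2.7  7.2] turn=0.0 (other -180.0)  j7=-0.06
toolz tilt deg (about: dx,dy) [-1.08  2.04] dq [ 0.002 -0.004  0.004 -0.007  0.001  0.007  0.001]
```

```bash
python3 -m inch '[[[0,0,-2,5,0],[0.2,0,-1,2,0],[1,0,0,0,0],[1,0,0,0,0],[1,0,0,0,0],[1,0,0,0,0],[1,0,0,0,0]]]' 30; python3 - <<'E'
from h import *
delta(.6256,.1061,.01,-12.4);tz()
E
```

```text
clock: 59.45
position: [0.627, 0.1062, 0.0127]
ee_rot: [-2.419, -1.945, -0.018]
force: [-0.0, -0.6, -1.2]
width: 0.72
t=59.5 pos=[0.627  0.1062 0.0127] jaw=-12.4 tilt=2.25 w=0.720 d_mm=[-0.5 -1.3  2.8] turn=0.0 (other -180.0)  j7=-0.06
toolz tilt deg (about: dx,dy) [-0.83  2.09] dq [ 0.001 -0.001  0.    -0.001  0.001  0.     0.001]
```

```bash
python3 -m inch '[[[1,0,0,-20,0],[1,0,0,-40,0],[1,0,0,-45,0],[1,0,0,-30,0],[1,-20,0,0,-5],[1,-38,-3,0,-5],[1,-44,-5,0,-5],[1,-44,-7,0,0],[1,-44,-8,0,0],[1,-44,-8,0,0],[1,-35,-6,0,0],[1,-15,-3,0,0]]]'; python3 - <<'E'
from h import *
delta(*pal(35,0,150),3.3);tz()
E
```

```text
clock: 60.65
position: [0.5884, -0.188, 0.143]
ee_rot: [-2.123, -2.268, -0.028]
force: [-0.2, -0.6, -0.8]
width: 0.719
t=60.6 pos=[ 0.5884 -0.188   0.143 ] jaw=3.8 tilt=2.25 w=0.719 d_mm=[-33.4 -53.4  -7.6] turn=0.5 (other -179.5)  j7=0.58
toolz tilt deg (about: dx,dy) [-0.77  2.11] dq [ 0.252  0.047 -0.022 -0.066 -0.02   0.036  0.241]
```

```bash
python3 -m inch '[[[1,-8,-15,-2,0.5],[1,-8,-18,0,0],[1,-4,-12,0,0],[1,0,-3,0,0],[1,0,0,0,0]]]'; python3 - <<'E'
from h import *
delta(*pal(35,0,110),3.3);tz()
E
```

```text
clock: 61.15
position: [0.5382, -0.21, 0.1448]
ee_rot: [-2.133, -2.255, -0.029]
force: [-0.3, 0.5, -0.6]
width: 0.718
t=61.1 pos=[ 0.5382 -0.21    0.1448] jaw=3.2 tilt=2.37 w=0.718 d_mm=[-16.3  -1.1  34.2] turn=-0.1 (other 179.9)  j7=0.63
toolz tilt deg (about: dx,dy) [-0.82  2.23] dq [-0.008 -0.008 -0.004  0.003 -0.002  0.    -0.003]
```

```bash
python3 -m inch '[[[1,-8,-1,5,0],[1,-7,0,8,0],[1,-2,0,8,0],[1,0,0,0,0]]]'; python3 - <<'E'
from h import *
delta(*pal(35.5,0,92),3.3);tz()
E
```

```text
clock: 61.55
position: [0.5402, -0.2247, 0.1211]
ee_rot: [-2.128, -2.261, -0.031]
force: [-0.1, 0.4, -1.2]
width: 0.717
t=61.5 pos=[ 0.5402 -0.2247  0.1211] jaw=3.5 tilt=2.39 w=0.717 d_mm=[-0.9 -2.4 29.1] turn=0.2 (other -179.8)  j7=0.67
toolz tilt deg (about: dx,dy) [-0.76  2.27] dq [ 0.005  0.003 -0.002 -0.017  0.002  0.005 -0.001]
```

```bash
python3 -m inch '[[[1,0,-2,7,0.2],[1,-1,0,9,0],[1,0,0,8,0],[1,0,0,4,0],[1,0,0,0,0]]]'; python3 - <<'E'
from h import *
delta(*pal(35.5,0,89),3.3);tz(); print(arm.observe()["force"])
E
```

```text
clock: 62.05
position: [0.5375, -0.2241, 0.0894]
ee_rot: [-2.131, -2.256, -0.029]
force: [-0.4, -0.4, -0.8]
width: 0.718
t=62.0 pos=[ 0.5375 -0.2241  0.0894] jaw=3.3 tilt=2.46 w=0.718 d_mm=[-0.5 -0.   0.4] turn=-0.0 (other 180.0)  j7=0.69
toolz tilt deg (about: dx,dy) [-0.86  2.3 ] dq [-0.001  0.002 -0.001 -0.001 -0.002 -0.    -0.   ]
[-0.42812736 -0.44659415 -0.77225775]
```

```bash
python3 -m inch '[[[1,0,0,1.5,0],[1,0,0,0,0],[0.2,0,0,0,0],[0.1,0,0,0,0],[0,0,0,0,0],[0,0,0,-15,0],[0,0,0,-35,0],[0,-20,0,-40,0],[0,-35,0,-20,0],[0,-40,0,-10,0],[0,-40,0,0,0],[0,0,0,0,0]]]'; python3 - <<'E'
from h import *
tz(); print(pali(arm.observe()["position"]))
c=cam("wrist"); crop(c,200,0,250,190,3,"w24")
import pickle; pickle.dump(c,open("w24.pkl","wb"))
E
```

```text
clock: 63.25
position: [0.5488, -0.3663, 0.2089]
ee_rot: [-2.126, -2.264, -0.03]
force: [-0.5, -1.0, 0.7]
width: 1.002
toolz tilt deg (about: dx,dy) [-0.73  2.21] dq [-0.036 -0.037 -0.046  0.012 -0.01   0.016 -0.031]
[-106.63959437   -3.19556817  208.85449428]
```

View pics/w24.png

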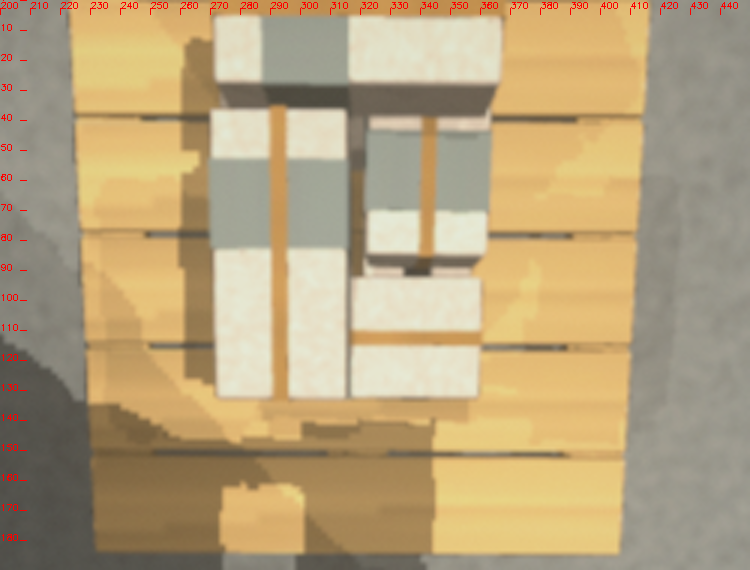

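```bash
python3 - <<'E'
from h import *
import pickle
c=pickle.load(open("w24.pkl","rb"))
facepal(c,[(213,15),(502,15),(497,82),(219,83)],3,200,0,.108)
facepal(c,[(210,108),(347,108),(347,397),(217,397)],3,200,0,.108)
for p in [(365,255),(486,255),(352,278),(480,278),(478,396)]: print(pali(ray(c,cpx(*p,3,200,0),.076)).round(1))
t=cam("top"); crop(t,260,140,220,150,3,"t24"); cv2.imwrite("pics/t25.png",t[0])
E
```

```text
centre [ 27.   -1.5 108. ] yaw(TL->TR) -89.8 sides [np.float64(65.2), np.float64(14.0), np.float64(63.5), np.float64(14.3)]
centre [-18.1  16.6 108. ] yaw(TL->TR) -89.8 sides [np.float64(31.5), np.float64(65.1), np.float64(31.6), np.float64(65.2)]
[-14.1  -3.2  76. ]
[-13.9 -35.2  76. ]
[-19.9   0.2  76. ]
[-19.8 -33.8  76. ]
[-50.5 -34.1  76. ]
```

View pics/t25.png

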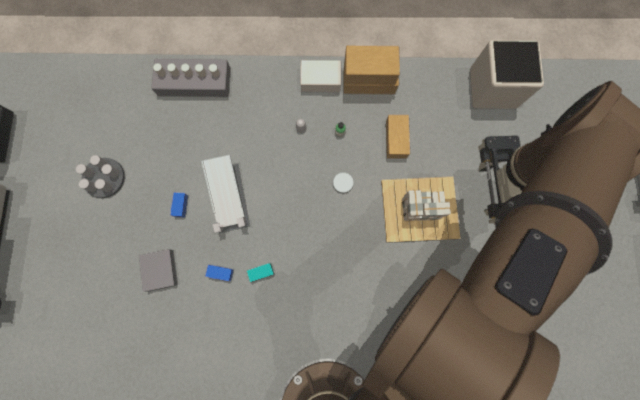

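```bash
python3 - <<'E'
from h import *
t=cam("top"); crop(t,390,180,75,65,9,"t26")
c=cam("scene"); crop(c,190,180,120,90,6,"s26")
E
```

```text
(no output)
```

View pics/t26.png

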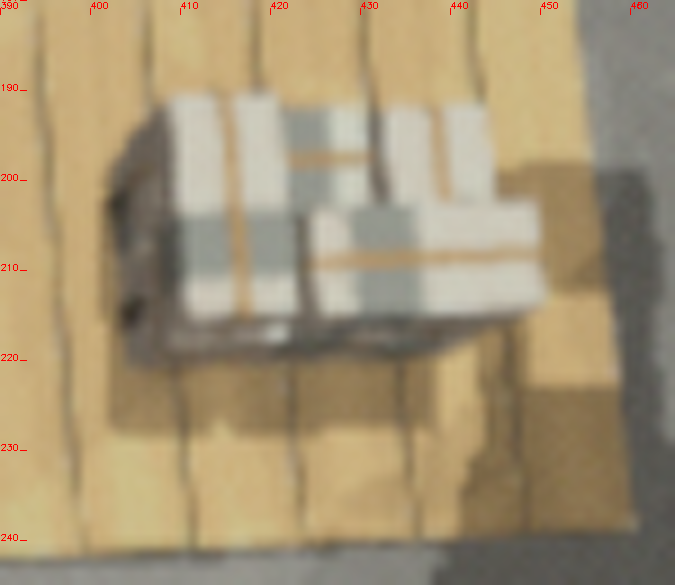

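View pics/s26.png

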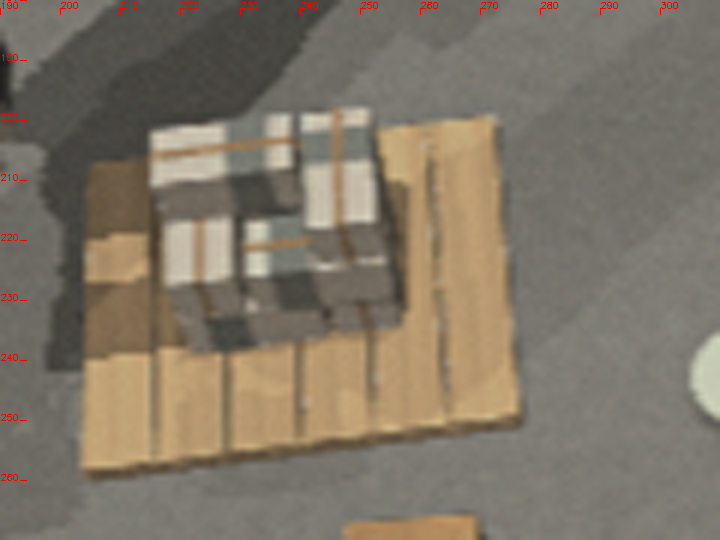

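```bash
python3 - <<'E'
from h import *
t=cam("top")
facepal(t,[(172,95),(276,92),(297,312),(188,318)],9,390,180,.108)
facepal(t,[(311,207),(540,201),(545,303),(322,313)],9,390,180,.108)
facepal(t,[(387,105),(485,103),(495,200),(397,203)],9,390,180,.076)
E
python3 -m inch '[[[0,-20,0,-20,0],[0,-20,0,-20,0],[0,0,0,0,0]]]'; python3 - <<'E'
from h import *
tz(); c=cam("wrist"); crop(c,200,0,250,190,3,"w27")
import pickle; pickle.dump(c,open("w27.pkl","wb"))
E
```

```text
centre [ 36.3  -0.2 108. ] yaw(TL->TR) 179.9 sides [np.float64(30.4), np.float64(65.0), np.float64(31.5), np.float64(65.8)]
centre [-19.   17.6 108. ] yaw(TL->TR) 179.5 sides [np.float64(66.5), np.float64(29.9), np.float64(64.5), np.float64(31.1)]
centre [-35.8 -18.7  76. ] yaw(TL->TR) 178.9 sides [np.float64(29.5), np.float64(29.7), np.float64(29.4), np.float64(30.1)]
clock: 63.8
position: [0.556, -0.3943, 0.2461]
ee_rot: [-2.102, -2.275, -0.039]
force: [0.3, -0.2, -0.3]
width: 1.002
toolz tilt deg (about: dx,dy) [-0.88  2.8 ] dq [-0.04  -0.006 -0.042  0.075 -0.007 -0.027 -0.016]
```

View pics/w27.png

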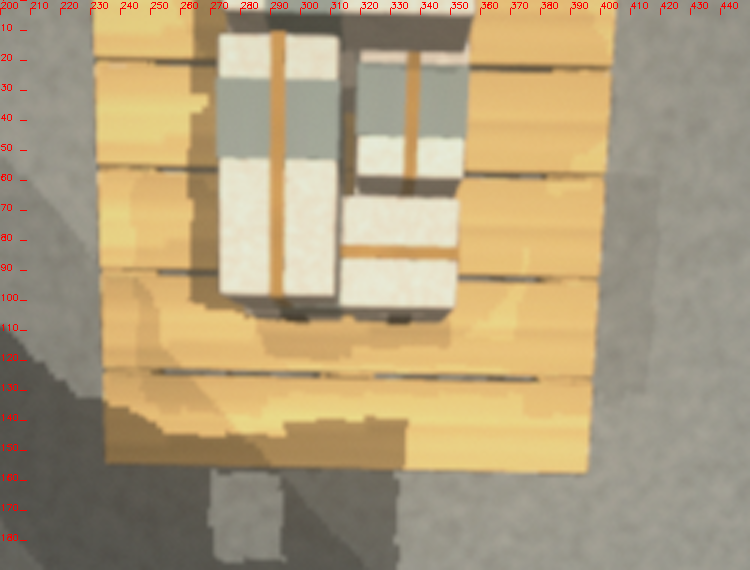

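```bash
python3 -m inch '[[[0,0,0,-5,0],[0,0,0,0,0],[0,0,0,0,0]]]'; python3 - <<'E'
from h import *
c=cam("scene"); crop(c,150,130,340,200,2,"s28")
E
```

```text
clock: 64.15
position: [0.5569, -0.3872, 0.2476]
ee_rot: [-2.091, -2.275, -0.044]
force: [-0.3, -0.5, 0.1]
width: 1.003
```

View pics/s28.png

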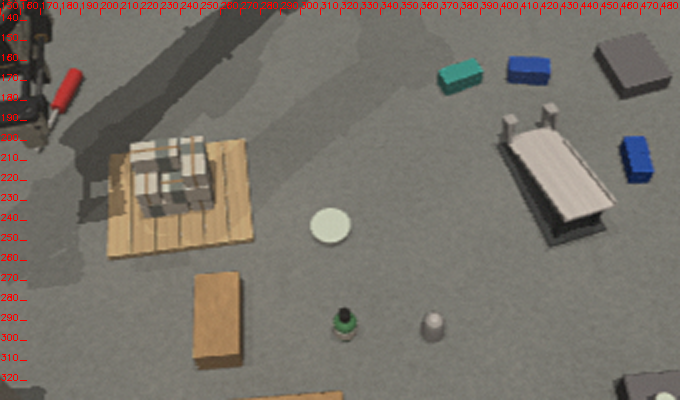

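The stack at (175,175) is complete, no white cartons are left on the bench, and the bystanders are where they started. I'm handing in.

```bash
python3 -c "
from cell import workorder
print(workorder.sign_off())"
```

```text
the job is handed in; nothing more can be done
None
```

I pushed the jammed carton up the chute clear of the lips, lifted it out by its ends, and stacked it with the four loose cartons. Jammed is at middle left; the others are at middle right, middle across, top left and top across. The job was handed in at about 64 s.

One carton had to be placed twice: the one at middle right was knocked off the stack onto the bench, next to the tissues box, while I was fetching the next. I regripped it, set it down 25 mm short of its place because there was no room for the fingers, and pushed it home.

My last camera checks put every carton within about 2 mm of its place and 1° of its direction, in pallet coordinates (mm):

| Place | Measured centre | Target |
|---|---|---|
| Middle left | (17, 18.5) | (18, 18) |
| Middle right | (19, −19.5) | (18, −18) |
| Middle across | (−35, −2) | (−35, 0) |
| Top left | (−18, 17) | (−18, 18) |
| Top across | (36, −1) | (35, 0) |

- **Middle layer:** the full measurements of these three were taken before the top layer went on. Afterwards only visible corners and edges were re-checked, and they showed no shift.
- **Top across:** the close wrist view cut off part of this carton, so its position rests on the top camera and the visible edge, which agreed.
- **Tool tilt:** the tool drifted up to about 5° off vertical over the run. I could not correct it with the moves available, but the placements came out within tolerance.
- **At hand-in:** no bystander looked displaced in the last scene picture. The gripper was open and well clear of the stack.

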